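# Get the gluing station ready

### The job

First swing the handles of the saucepan and the skillet inward on the hotplate, so that they no longer stick out over the form board but lie along the hotplate and point straight at each other; turn each pan round on its own ring without lifting or tipping it, and leave the small pot behind them where it is. Then lay every timber blank that lies beside the form board flat in the recess of its own outline in the form board, down to the floor of the recess. Last of all switch the hotplate on by pushing its lever fully over, away from the robot, and leave the pans and blanks as you set them.

Things in the scene. Friction and masses are not known exactly. Their poses are not given: they have to be found in the camera images.
- hotplate: fixed twin hotplate, steel, 220 mm (x) by 500 mm (y), its flat top 50 mm above the bench. Origin: centre of its underside; y runs along it, x to its back
- hotplate_ring_left (a point): centre of the top of the left ring, a dark disc 144 mm across standing 6 mm above the hotplate's top
- hotplate_ring_right (a point): centre of the top of the right ring, same size, 360 mm from the left one
- hotplate_mid (a point): point half-way between the two rings, level with their tops; axes as the hotplate's
- saucepan_base (a point): saucepan: round pan 120 mm across and 75 mm high, 0.5 kg, loose, standing on the left or the right hotplate ring, with one straight black handle. Point: centre of the pan's underside; z up, the handle points along its own -x
- saucepan_grip (a point): good place to pinch the saucepan's handle from above: on the handle's centre line 115 mm from the pan's axis and 55 mm above the pan's underside. The handle (16 mm wide, 14 mm high) is level, runs along this frame's x and points along its -x, from the pan's wall to 155 mm from the pan's axis
- saucepan_tip (a point): free end of the saucepan's handle, 155 mm from the pan's axis
- skillet_base (a point): skillet: round pan 128 mm across and 45 mm high, 0.5 kg, loose, standing on the left or the right hotplate ring, with one straight black handle. Point: centre of the pan's underside; z up, the handle points along its own -x
- skillet_grip (a point): good place to pinch the skillet's handle from above: on the handle's centre line 115 mm from the pan's axis and 36 mm above the pan's underside. The handle (16 mm wide, 14 mm high) is level, runs along this frame's x and points along its -x, from the pan's wall to 155 mm from the pan's axis
- skillet_tip (a point): free end of the skillet's handle, 155 mm from the pan's axis
- glue_pot_base (a point): small round steel pot, 70 mm across, 55 mm high, without long handle, loose on the small ring behind the mid point between the pans (90 mm farther back than their centre line). Point: centre of its underside. Not to be handled
- form_board: fixed plywood form board 150 mm (x) by 360 mm (y), 16 mm thick, in front of the hotplate, with four recesses 8 mm deep, 4 mm wider each way than the blank of the same outline, dark-floored, at least 22 mm of wood between them. Origin: centre of its underside
- recess_long (a point): centre of the floor of the 124 x 64 mm recess, 8 mm above the bench and 8 mm below the board's top; its long side lies along this frame's x
- recess_short (a point): centre of the floor of the 89 x 49 mm recess, same depth, long side along this frame's x
- recess_round (a point): centre of the floor of the round recess 70 mm across, same depth
- recess_square (a point): centre of the floor of the 66 x 66 mm recess, same depth, sides along this frame's x and y
- blank_long_mid (a point): flat rectangular blank 60 mm (x) by 120 mm (y), 18 mm thick; plain pine, loose, starts on the bench left or right of the form board, may be absent (then None). Point: its centre, 9 mm above its underside; z up while it lies flat
- blank_short_mid (a point): thick rectangular blank 45 mm (x) by 85 mm (y), 45 mm high; plain pine, loose, starts on the bench left or right of the form board, may be absent (then None). Point: its centre, 22.5 mm above its underside; z up while it lies flat
- blank_round_mid (a point): round blank (disc) 66 mm across, 22 mm thick; plain pine, loose, starts on the bench left or right of the form board, may be absent (then None). Point: its centre, 11 mm above its underside; z up while it lies flat
- blank_square_mid (a point): square blank 62 x 62 mm, 22 mm thick, sides along x and y; plain pine, loose, starts on the bench left or right of the form board, may be absent (then None). Point: its centre, 11 mm above its underside; z up while it lies flat
- switch (a joint): lever of the hotplate's mains switch, rad: 0 to 0.15 leaning to the robot (off), 1.0 leaning fully away from the robot (on). It stays where it is left and takes a few newtons
- switch_tip (a point): end of that switch lever, which is 80 mm long and stands on a fixed block at the right of the hotplate; it is pushed over in +x
Not all that is in view belongs to the job. Of the things that look like the part that bears blank_short_mid, the largest one is meant.

How it is judged (in metres and radians):
On the way, in this order (a step that is already met when the one before it is completed fails the run):
1. both pan handles lie inward along the hotplate (angle between the x axis of each of saucepan_grip, skillet_grip and the y axis of hotplate, either way round below 0.26 rad and horizontal distance between each of saucepan_tip, skillet_tip and hotplate_mid below 0.08 m and (horizontal distance between saucepan_base and hotplate_ring_left below 0.022 m or horizontal distance between saucepan_base and hotplate_ring_right below 0.022 m) and angle between each of saucepan_base, skillet_base's own z axis and vertical below 0.08 rad and z of each of saucepan_base, skillet_base in the frame of hotplate_mid below 0.006 m and (horizontal distance between skillet_base and hotplate_ring_left below 0.022 m or horizontal distance between skillet_base and hotplate_ring_right below 0.022 m)), for 0.2 s.
2. every blank that is there lies in its recess (horizontal distance between blank_long_mid and recess_long below 0.008 m and z of blank_long_mid in the frame of recess_long below 0.0125 m and angle between each of blank_long_mid, blank_short_mid, blank_round_mid, blank_square_mid's own z axis and vertical below 0.08 rad and horizontal distance between blank_short_mid and recess_short below 0.008 m and z of blank_short_mid in the frame of recess_short below 0.026 m and horizontal distance between blank_round_mid and recess_round below 0.008 m and z of blank_round_mid in the frame of recess_round below 0.0145 m and horizontal distance between blank_square_mid and recess_square below 0.008 m and z of blank_square_mid in the frame of recess_square below 0.0145 m), for 0.2 s.
3. the switch lever is pushed over (value of joint switch above 0.8 rad), for 0.2 s.
At the end, for the whole second after the job is handed in: Pans flat on their rings (within 22 mm), handles pointing inward within 15 degrees of the line between the rings, ends within 80 mm of its mid point; each blank flat on its own recess floor (centre within 8 mm, height within 3.5 mm); lever beyond 0.8 rad; all at rest (all of step 1 and all of step 2 and value of joint switch above 0.8 rad and linear speed of each of saucepan, skillet, blank_long, blank_short, blank_round, blank_square below 0.02 m/s); the robot touches nothing.
It fails at once if a pan is lifted more than 30 mm off its ring (z of any of saucepan_base, skillet_base in the frame of hotplate_mid above 0.03 m).
It fails at once if a pan is tipped (angle between any of saucepan_base, skillet_base's own z axis and vertical above 0.4 rad).
It fails at once if the small pot is shifted by more than 20 mm or tipped (distance of glue_pot_base from where it was at the start of the episode above 0.02 m or angle between glue_pot_base's own z axis and vertical above 0.4 rad).
Of blank_long, blank_short, blank_round, blank_square only 3 to 4 are there at a start; the rules pass over those that are not, and their reading is None.
At some moment in a run one of blank_long, blank_short, blank_round, blank_square may be knocked a few centimetres aside while the robot is not near it.
Once in a run the grip may slacken for a moment while it holds something.
It also fails if it takes over 208 s, if anything falls off the work surface, if the arm or the gripper's body presses on something with over 40 N, if the wrist force passes 120 N, or if a joint passes its speed limit or range.

### The arm

A 7-joint arm with a two-finger parallel gripper is mounted at the origin on a cart in front of the work surface, level with it; the furniture and walls round the work are solid. World frame = base frame: x ahead of the robot, y to its left, z up, the work surface at z = 0. Lengths are in mm, angles in rad, forces in N, time in s.
With the tool pointing down it reaches from about 350 to 775 mm from the base axis. Payload 3.1 kg.
Tool frame: the origin (TCP) lies midway between the tips of the shut fingers; the grasp point (between the pads) lies pinch_z behind it (pinch_z is the distance from the TCP to the grasp point, in mm); z points along the fingers, y is the line along which they close (so a half turn about z gives the same grasp; the last joint's range is limited). The gripper opens to 85 mm and grips with 20 to 120 N. Pads are 22 mm wide; open, the fingers measure 114 mm over their backs; the gripper's body (76 mm by 85 mm) begins 54 mm behind the grasp point. The pads swing forward as they close: fully open they stand 13 mm farther back than shut.
Start: joints at [1.141, 0.311, 0.014, 1.512, -0.004, 1.319, -0.027], TCP at [208.017, -509.162, 231.304] pointing down, gripper open.
Joint ranges: [-2.7, 2.7], [-0.3, 1.91], [-1.27, 1.3], [0.12, 2.57], [-1.44, 4.58], [0.2, 2.03], [-3.05, 3.05]. Speed limits (rad/s): [2.79, 2.79, 3.14, 3.14, 3.14, 3.14, 3.14].

### API

Orientations are given as [roll, pitch, yaw] about the fixed x, y, z axes, in that order (R = Rz(yaw) Ry(pitch) Rx(roll)).
In Python, from rig import sense, camera, finish_job, regions_of, spot_point, pinch_z gives the robot as it stands.
- The arm moves only by the tool drive_tool, never from a script. Its argument "steps" is a list of rows, each an object with "delta_pos": the shift along the tool's x, y, z in m, a list of three; "roll": the turn about the tool's z in rad; "claw": the closure in counts, from 0 (fully open) to 255 (shut). In form: [{"delta_pos": [tx, ty, tz], "roll": roll, "claw": claw}, ...]. A call has 1 to 12 rows; each row shifts and turns the commanded pose from where the row before left it, along the tool's axes as they then stand; what a row does not reach is not made up. A row lasts 1/10 s, in which the tool goes at most 50 mm and 8.59 degrees, less where a joint would pass 70% of its speed; a pose out of reach is approached as far as the arm can. A call is refused whole if a number of a shift passes 0.05 or a number of a turn 0.15, either way. A call with a gripper value outside its range is refused whole. The fingers move at their own pace and stop on an object; "force" is the grip in N (left out, the last holds). Time passes only in rows, so rows that do not move let the fingers close. It gives the time, the measured TCP pose, the force, the opening and the grip force at its end, in the units of the state.
- sense(): the state, without advancing time (a new reading comes with each control period).
- camera(name): name is "side" or "top" or "wrist"; returns a dict with "color" (420x560x3 uint8, red, green, blue), "range_z" (420x560 float32, mm along the optical axis (not along the pixel's ray), 0 where there is no reading), "fx", "fy", "cx", "cy" (pixels), "view" (4x4, takes a point from world to camera coordinates); the wrist camera has in their place "hand_eye" (4x4, takes a point from camera to tool coordinates, whose origin is the TCP and whose axes are the flange's). Camera axes: x right, y up, looking along -z (the intrinsics and any distortion apply to the point x, -y, -z); pixel columns grow to the right and rows downward; lengths in mm; the calibration is good to about 2 mm. A picture is of the moment at which its call begins: read the wrist's pose just before it.
- finish_job(): hands the job in; it is judged then, once.
Trained networks look in the newest picture that a camera, given by its name, has taken for a name from the list of things; names that differ only in an ending like _2 or _b are one class to them, and where a whole thing is asked for, a point or a joint stands for the part that bears it (a point fixed in the world has none). Each returns a list of dicts, best first, with "score" (0 to 1); they miss things now and then, are a little off and sometimes report something else, mostly with a low value. They report only what shows in the picture. A call takes as long as a camera call. They do not tell look-alikes from the thing itself.
- regions_of(camera, query): "region" (420x560 bool, what is visible of it) and "rect" ([left, top, right, bottom] in pixels, round what is visible of it).
- spot_point(camera, query): "uv" ([column, row] in pixels: a listed point, or the origin of a listed thing).
The state is a dict: "time": time; "joint_positions": joint angles; "joint_velocities": joint speeds; "joint_efforts": joint torques, N m; "position": TCP position; "orientation": TCP orientation; "force": force on the tool from outside, world axes, zero at the start; "torque": the same for the moment, N m; "grip_width": finger opening in mm; "finger_force": force on a finger pad.
Only numpy, scipy, OpenCV 4.12 (cv2) and the standard library are available. Lean on these libraries where they do the work, as an engineer would, in place of code of your own. Each camera call takes 0.05 s, during which the arm holds its last target. There are 200 camera calls.

## Working session

There is one attempt and no reset: what is moved stays moved. The work goes in short steps, Python scripts to look and compute and a tool call to move; the robot and the scene stay as the last step left them, time stands still between calls to the robot, and variables do not carry over. Pictures are saved under pics/ and viewed, at most 14 in all, crops included, and the job is handed in when it is done.

Besides the shell and the picture viewer there is one more tool, called in YAML: its name, and indented under it one key for each argument. drive_tool: Moves the arm, as the interface text tells. Its arguments: {"type":"object","properties":{"steps":{"type":"array","items":{"type":"object","properties":{"delta_pos":{"type":"array","items":{"type":"number"}},"roll":{"type":"number"},"claw":{"type":"number"}}}},"force":{"type":"number"}},"required":["steps"]}

```bash
mkdir -p pics; ls; cat > h.py <<'E'
import numpy as np, cv2
from rig import sense, camera, finish_job, regions_of, spot_point, pinch_z
from scipy.spatial.transform import Rotation as R
def T_tool(s):
    T=np.eye(4);T[:3,:3]=R.from_euler('xyz',s['orientation']).as_matrix();T[:3,3]=s['position'];return T
def cam2world(c,s=None):
    return np.linalg.inv(np.array(c['view'])) if 'view' in c else T_tool(s)@np.array(c['hand_eye'])
def cloud(c,s=None):
    z=c['range_z'].astype(float);v,u=np.mgrid[0:z.shape[0],0:z.shape[1]]
    P=np.stack([(u-c['cx'])/c['fx']*z,-(v-c['cy'])/c['fy']*z,-z,np.ones_like(z)],-1)
    W=(P@cam2world(c,s).T)[...,:3];W[z==0]=np.nan;return W
def ray_z(c,uv,zw,s=None):
    M=cam2world(c,s);d=M[:3,:3]@np.array([(uv[0]-c['cx'])/c['fx'],-(uv[1]-c['cy'])/c['fy'],-1]);o=M[:3,3]
    return o+d*(zw-o[2])/d[2]
def save(n,c): cv2.imwrite('pics/'+n,cv2.cvtColor(c['color'],cv2.COLOR_RGB2BGR))
E
python3 - <<'E'
from h import *
s=sense();print(s['position'],s['orientation'],s['grip_width'],pinch_z)
c=camera('top');save('top0.png',c);np.save('cl_top0.npy',cloud(c));d=camera('side');save('side0.png',d)
print({k:(c[k] if k!='view' else 0) for k in c if k not in('color','range_z')})
for n in ['hotplate','hotplate_ring_left','hotplate_ring_right','hotplate_mid','saucepan_base','saucepan_grip','saucepan_tip','skillet_base','skillet_grip','skillet_tip','glue_pot_base','form_board','recess_long','recess_short','recess_round','recess_square','blank_long_mid','blank_short_mid','blank_round_mid','blank_square_mid','switch_tip']:
    z={'hot':56,'sau':56,'ski':56,'glu':56,'for':0,'rec':8,'bla':20,'swi':100}[n[:3]]
    if n=='saucepan_grip' or n=='saucepan_tip':z=111
    if n=='skillet_grip' or n=='skillet_tip':z=92
    r=spot_point('top',n);print(n,[(np.round(q['uv']),round(q['score'],2),np.round(ray_z(c,q['uv'],z))[:2]) for q in r[:3]])
E
```

```text
pics
[ 207.71011464 -508.48472859  230.20839963] [-3.13922770e+00  9.25474813e-05  3.87863387e-01] 85.80877940468525 18.700000000000003
{'fx': 458.54554562510754, 'fy': 458.54554562510754, 'cx': 282.94376959160684, 'cy': 211.92273199104238, 'view': 0}
hotplate [(array([285., 185.]), 0.75, array([652., -11.]))]
hotplate_ring_left [(array([235., 187.]), 0.98, array([647., 163.]))]
hotplate_ring_right []
hotplate_mid [(array([286., 188.]), 0.96, array([642., -15.]))]
saucepan_base [(array([290., 242.]), 0.74, array([452., -27.])), (array([232., 183.]), 0.58, array([662., 173.]))]
saucepan_grip [(array([247., 212.]), 0.86, array([553., 118.]))]
saucepan_tip [(array([253., 223.]), 0.75, array([514.,  97.]))]
skillet_base [(array([336., 190.]), 0.6, array([ 632., -187.])), (array([396., 213.]), 0.16, array([ 548., -390.]))]
skillet_grip [(array([327., 218.]), 0.97, array([ 531., -150.])), (array([302., 241.]), 0.22, array([455., -65.]))]
skillet_tip [(array([326., 229.]), 0.86, array([ 494., -146.]))]
glue_pot_base [(array([287., 162.]), 0.75, array([732., -18.]))]
form_board [(array([291.
[... 235 characters left out ...]
]), 0.93, array([456.,  28.]))]
recess_round [(array([303., 244.]), 0.97, array([447., -70.]))]
recess_square [(array([324., 242.]), 0.98, array([ 455., -145.])), (array([338., 189.]), 0.18, array([ 644., -199.]))]
blank_long_mid []
blank_short_mid [(array([193., 238.]), 0.81, array([476., 315.])), (array([203., 277.]), 0.58, array([337., 279.])), (array([174., 274.]), 0.55, array([349., 383.]))]
blank_round_mid [(array([404., 234.]), 0.73, array([ 475., -427.]))]
blank_square_mid [(array([168., 238.]), 0.67, array([473., 405.])), (array([196., 242.]), 0.53, array([460., 305.]))]
switch_tip [(array([256., 224.]), 0.69, array([514.,  87.])), (array([397., 211.]), 0.58, array([ 550., -385.]))]
```

```bash
python3 - <<'E'
import cv2
a=cv2.imread('pics/top0.png')[140:310,140:430];cv2.imwrite('pics/t0c.png',cv2.resize(a,(800,469),interpolation=cv2.INTER_CUBIC))
E
```

```text
(no output)
```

View pics/t0c.png

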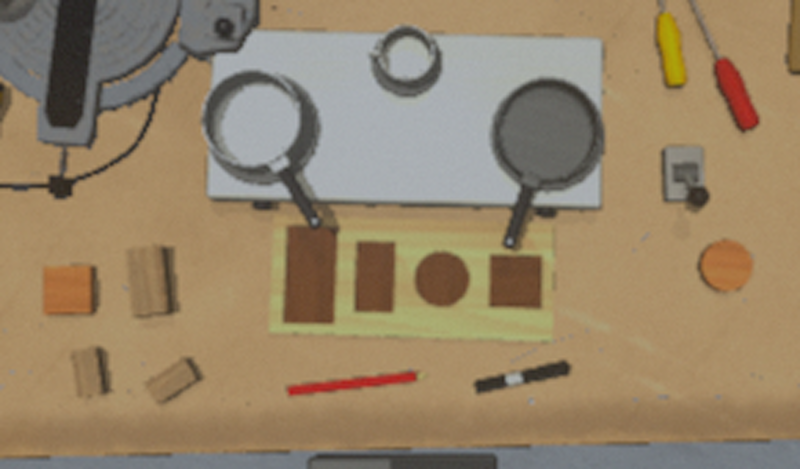

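View pics/side0.png

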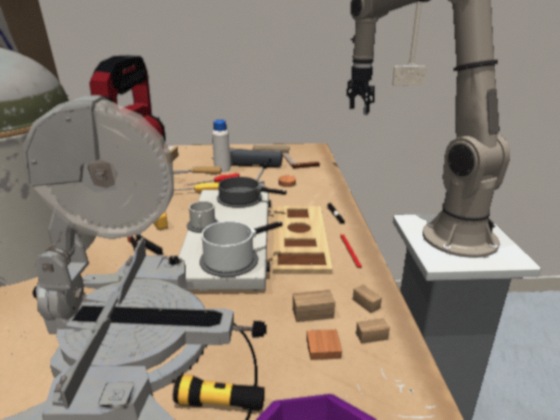

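The pictures show the saucepan on the left ring (rim near px 233,185) and the skillet on the right (336,190), with handles over the board. The largest pine block is at (195,241), with two small look-alikes in front. The square blank is at (166,245), the round one at (403,236) and the lever at about (391,207). There is no long blank.

```bash
python3 - <<'E'
from h import *
W=np.load('cl_top0.npy')
x,y,z=W[...,0],W[...,1],W[...,2]
def show(n,m):
    P=W[m]; r=cv2.minAreaRect(P[:,:2].astype(np.float32)); print(n,m.sum(),np.round(r[0],1),np.round(r[1],1),round(r[2],1),'z',np.round(np.nanpercentile(P[:,2],[5,50,95]),1))
inb=(x>300)&(x<900)&(y>-320)&(y<280)
show('hotplate',inb&(abs(z-50)<8)&(x>540)&(y<245)&(y>-270))
for n,lo,hi,cy in [('sauc',122,140,165),('skil',95,110,-190)]:
    m=inb&(z>lo)&(z<hi)&(abs(y-cy)<100)&(x>560); P=W[m][:,:2].astype(np.float32); print(n,m.sum(),cv2.minEnclosingCircle(P))
for n,lo,hi,cy in [('sh',100,124,110),('kh',80,104,-150)]:
    m=(x>480)&(x<575)&(z>lo-10)&(z<hi)&(abs(y-cy)<70); P=W[m][:,:2]; print(n,m.sum(),P.mean(0),P.min(0),P.max(0)); 
    if len(P)>3: print(cv2.fitLine(P.astype(np.float32),cv2.DIST_L2,0,.01,.01).ravel())
show('board',(abs(z-16)<5)&(x>370)&(x<545)&(y>-230)&(y<180))
left=(y>240)&(y<460)&(x>280)&(x<540)&(z>10)
k,l,st,ce=cv2.connectedComponentsWithStats(left.astype(np.uint8))
for i in range(1,k):
    if st[i,4]>20: show('L%d'%i,l==i)
show('round',(y<-380)&(y>-480)&(x>400)&(x<530)&(z>10))
show('lever',(y<-330)&(y>-450)&(x>500)&(x<640)&(z>25)); 
m=(y<-330)&(y>-450)&(x>500)&(x<640)&(z>70);show('levertop',m)
m=inb&(z>90)&(x>690)&(abs(y)<80);show('pot',m)
E
```

```text
hotplate 6133 [720.4 -12.6] [506.  357.3] 89.7 z [44.9 51.1 57. ]
sauc 151 ((704.82275390625, 160.88890075683594), 149.890625)
skil 159 ((629.6946411132812, -183.8456268310547), 74.31558227539062)
sh 87 [547.30324983 108.76404016] [517.44846521  89.90135736] [574.96147801 130.77330816]
[8.5558265e-01 5.1766622e-01 5.4730322e+02 1.0876404e+02]
kh 120 [ 535.19679171 -152.35816094] [ 492.49970995 -196.96625517] [ 574.74570404 -132.3946532 ]
[ 9.2053318e-01 -3.9066431e-01  5.3519678e+02 -1.5235815e+02]
board 2739 [457.2 -13.4] [376.3 164.2] 88.4 z [11.6 15.6 20.1]
L2 367 [460.7 316.2] [87.3 53.7] 5.6 z [20.6 45.1 50.9]
L5 323 [452.7 419.1] [63.8 60.3] 89.8 z [15.9 22.2 28.4]
L11 182 [349.  390.2] [59.8 35.2] 8.9 z [15.7 31.2 37.6]
L13 171 [336.4 284.4] [31.8 60.3] 31.0 z [21.7 31.8 38.9]
round 288 [ 472.2 -419.2] [ 64.2 129.8] 66.5 z [14.9 22.2 28.6]
lever 218 [ 580.9 -369.4] [50.5 82.8] 89.2 z [ 25.8  32.  104.4]
levertop 51 [ 552.2 -370.5] [25.  22.9] 54.9 z [ 92.7 102.5 107.8]
pot 114 [732.7 -17.4] [68.8 69. ] 40.6 z [ 92.1 107.3 114.5]
```

```bash
cat >> h.py <<'E'
def yaw_of(s): return s['orientation'][2]
def plan(wps,start=None,maxmm=45):
    """wps: (x,y,z,yaw_deg,claw[,n]) ; prints rows in tool axes, rounded, error carried"""
    s=sense()
    p=np.array(s['position'],float);a=yaw_of(s)
    rows=[]
    for w in wps:
        t=np.array(w[:3],float);ta=np.radians(w[3]);da=ta-a
        da=(da+np.pi)%(2*np.pi)-np.pi
        n=max(1,int(np.ceil(np.linalg.norm(t-p)/maxmm)),int(np.ceil(abs(da)/.145)),w[5] if len(w)>5 else 1)
        p0=p.copy();a0=a
        for i in range(1,n+1):
            d=p0+(t-p0)*i/n-p
            c_,s_=np.cos(a),np.sin(a)
            loc=np.round([d@[c_,s_,0],d@[s_,-c_,0],-d[2]])/1000
            r=np.round(-(a0+da*i/n-a),3)
            loc_m=loc*1000
            p=p+np.array([c_*loc_m[0]+s_*loc_m[1],s_*loc_m[0]-c_*loc_m[1],-loc_m[2]]);a=a-r
            rows.append('{"delta_pos":[%g,%g,%g],"roll":%g,"claw":%d}'%(*loc,r,w[4]))
    for k in range(0,len(rows),12): print('['+','.join(rows[k:k+12])+']')
    print(np.round(p,1),np.degrees(a).round(1))
E
python3 - <<'E'
from h import *
plan([(500,-170,250,157,0)])
print(camera('wrist')['hand_eye'])
E
```

```text
[{"delta_pos":[0.023,-0.012,-0.001],"roll":-0.138,"claw":0},{"delta_pos":[0.025,-0.009,-0.001],"roll":-0.139,"claw":0},{"delta_pos":[0.026,-0.005,-0.001],"roll":-0.138,"claw":0},{"delta_pos":[0.026,-0.001,-0.001],"roll":-0.138,"claw":0},{"delta_pos":[0.027,0.002,-0.002],"roll":-0.139,"claw":0},{"delta_pos":[0.025,0.006,-0.001],"roll":-0.138,"claw":0},{"delta_pos":[0.025,0.009,-0.001],"roll":-0.139,"claw":0},{"delta_pos":[0.023,0.013,-0.001],"roll":-0.138,"claw":0},{"delta_pos":[0.021,0.015,-0.001],"roll":-0.138,"claw":0},{"delta_pos":[0.019,0.019,-0.001],"roll":-0.139,"claw":0},{"delta_pos":[0.016,0.02,-0.001],"roll":-0.138,"claw":0},{"delta_pos":[0.013,0.023,-0.001],"roll":-0.138,"claw":0}]
[{"delta_pos":[0.01,0.025,-0.001],"roll":-0.139,"claw":0},{"delta_pos":[0.007,0.025,-0.001],"roll":-0.138,"claw":0},{"delta_pos":[0.002,0.026,-0.002],"roll":-0.139,"claw":0},{"delta_pos":[-0.001,0.027,-0.001],"roll":-0.138,"claw":0},{"delta_pos":[-0.004,0.026,-0.001],"roll":-0.138,"claw":0}]
[ 500.  -169.8  250.3] 157.0
[[ 1.10934803e-04  9.65288753e-01  2.61185015e-01  6.59236437e+01]
 [ 9.99999688e-01  9.70641839e-05 -7.83466592e-04  4.59543363e-01]
 [-7.81623199e-04  2.61185020e-01 -9.65288441e-01 -1.42744310e+02]
 [ 0.00000000e+00  0.00000000e+00  0.00000000e+00  1.00000000e+00]]
```

drive_tool:
  steps:
    - {"delta_pos": [0.023,-0.012,-0.001],"roll": -0.138,"claw": 0}
    - {"delta_pos": [0.025,-0.009,-0.001],"roll": -0.139,"claw": 0}
    - {"delta_pos": [0.026,-0.005,-0.001],"roll": -0.138,"claw": 0}
    - {"delta_pos": [0.026,-0.001,-0.001],"roll": -0.138,"claw": 0}
    - {"delta_pos": [0.027,0.002,-0.002],"roll": -0.139,"claw": 0}
    - {"delta_pos": [0.025,0.006,-0.001],"roll": -0.138,"claw": 0}
    - {"delta_pos": [0.025,0.009,-0.001],"roll": -0.139,"claw": 0}
    - {"delta_pos": [0.023,0.013,-0.001],"roll": -0.138,"claw": 0}
    - {"delta_pos": [0.021,0.015,-0.001],"roll": -0.138,"claw": 0}
    - {"delta_pos": [0.019,0.019,-0.001],"roll": -0.139,"claw": 0}
    - {"delta_pos": [0.016,0.02,-0.001],"roll": -0.138,"claw": 0}
    - {"delta_pos": [0.013,0.023,-0.001],"roll": -0.138,"claw": 0}

```text
time: 2.4
position: [414.5, -269.5, 244.5]
orientation: [-3.142, 0.0, 2.053]
force: [0.2, -0.3, 0.0]
grip_width: 85.5
finger_force: 0.0
```

drive_tool:
  steps:
    - {"delta_pos": [0.01,0.025,-0.001],"roll": -0.139,"claw": 0}
    - {"delta_pos": [0.007,0.025,-0.001],"roll": -0.138,"claw": 0}
    - {"delta_pos": [0.002,0.026,-0.002],"roll": -0.139,"claw": 0}
    - {"delta_pos": [-0.001,0.027,-0.001],"roll": -0.138,"claw": 0}
    - {"delta_pos": [-0.004,0.026,-0.001],"roll": -0.138,"claw": 0}
    - {"delta_pos": [0,0,0],"roll": 0,"claw": 0}
    - {"delta_pos": [0,0,0],"roll": 0,"claw": 0}

```text
time: 3.1
position: [500.1, -169.5, 250.2]
orientation: [-3.141, -0.0, 2.74]
force: [-0.4, -1.0, 0.0]
grip_width: 85.2
finger_force: 0.0
```

```bash
cat >> h.py <<'E'
def look(name,qs,n=None):
    s=sense();c=camera('wrist')
    if name: save(name,c)
    for q,zz in qs:
        r=spot_point('wrist',q);print(q,[(np.round(k['uv']),round(k['score'],2),np.round(ray_z(c,k['uv'],zz,s),1)[:2]) for k in r[:3]])
    return s,c,cloud(c,s)
E
python3 - <<'E'
from h import *
s,c,W=look('w1.png',[('skillet_grip',92),('skillet_tip',92),('skillet_base',56),('hotplate_ring_right',56),('hotplate_mid',56),('recess_square',8),('recess_round',8)])
print(s['position'],np.degrees(s['orientation']),s['time'],s['joint_positions'])
np.save('w1.npy',W)
E
```

```text
skillet_grip [(array([309., 220.]), 0.89, array([ 536.2, -153.2]))]
skillet_tip [(array([307., 173.]), 0.94, array([ 491.5, -137.6]))]
skillet_base [(array([309., 296.]), 0.72, array([ 636.4, -189.2])), (array([497.,  59.]), 0.45, array([465.5,  76.3]))]
hotplate_ring_right []
hotplate_mid [(array([454., 250.]), 0.6, array([646. , -14.7]))]
recess_square [(array([277., 141.]), 0.56, array([ 456.4, -154.5]))]
recess_round [(array([354., 114.]), 0.91, array([463. , -59.9])), (array([ 92., 236.]), 0.21, array([ 473.9, -423.7]))]
[ 500.08965401 -169.52500835  250.20821174] [-1.79978358e+02 -1.35245312e-02  1.56999339e+02] 3.1 [ 0.73126294  0.30589083 -0.56847709  1.51968858  0.16670884  1.36492692
  1.31905378]
```

View pics/w1.png

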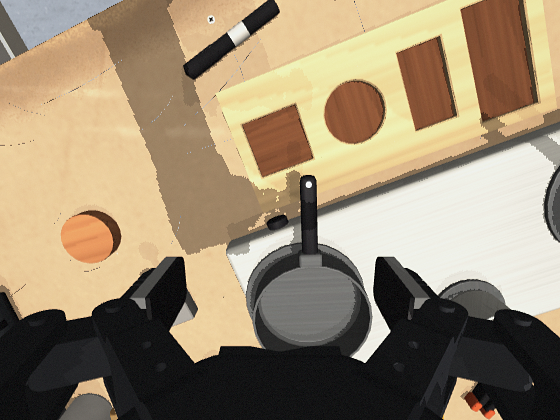

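Seen from above with the robot side up, the skillet's handle tip is at (307,173) and its grip at (309,220). The four recesses and the round blank (90,237) are in view too.

```bash
python3 - <<'E'
from h import *
plan([(530,-151,140,160,0),(530,-151,76,160,0,3)])
E
```

```text
[{"delta_pos":[-0.007,0.01,0.037],"roll":-0.018,"claw":0},{"delta_pos":[-0.007,0.01,0.037],"roll":-0.018,"claw":0},{"delta_pos":[-0.007,0.009,0.036],"roll":-0.018,"claw":0},{"delta_pos":[0,0,0.021],"roll":-0,"claw":0},{"delta_pos":[0,0,0.022],"roll":-0,"claw":0},{"delta_pos":[0,0,0.021],"roll":-0,"claw":0}]
[ 530.1 -151.4   76.3] 160.0
```

drive_tool:
  steps:
    - {"delta_pos": [-0.007,0.01,0.037],"roll": -0.018,"claw": 0}
    - {"delta_pos": [-0.007,0.01,0.037],"roll": -0.018,"claw": 0}
    - {"delta_pos": [-0.007,0.009,0.036],"roll": -0.018,"claw": 0}
    - {"delta_pos": [0,0,0.021],"roll": 0,"claw": 0}
    - {"delta_pos": [0,0,0.022],"roll": 0,"claw": 0}
    - {"delta_pos": [0,0,0.021],"roll": 0,"claw": 0}
    - {"delta_pos": [0,0,0],"roll": 0,"claw": 160}
    - {"delta_pos": [0,0,0],"roll": 0,"claw": 220}
    - {"delta_pos": [0,0,0],"roll": 0,"claw": 255}
    - {"delta_pos": [0,0,0],"roll": 0,"claw": 255}
    - {"delta_pos": [0,0,0],"roll": 0,"claw": 255}
    - {"delta_pos": [0,0,0],"roll": 0,"claw": 255}
  force: 40

```text
time: 4.7
position: [531.1, -151.2, 77.6]
orientation: [-3.141, 0.002, 2.793]
force: [-0.6, 0.1, 4.7]
grip_width: 14.8
finger_force: 42.8
```

```bash
python3 - <<'E'
from h import *
s=sense();print(s['position'],np.degrees(s['orientation']),s['force'],s['grip_width'],s['finger_force'])
p=np.array(s['position'])[:2];a0=np.degrees(yaw_of(s));C0=np.array([638,-189.]);C1=np.array([642,-192.])
off=p-C0;wp=[]
for k in range(1,11):
    f=k/10;th=np.radians((90-a0)*f);Rm=np.array([[np.cos(th),-np.sin(th)],[np.sin(th),np.cos(th)]])
    q=C0+(C1-C0)*f+Rm@off;wp.append((q[0],q[1],s['position'][2],a0+(90-a0)*f,255,1))
plan(wp)
E
```

```text
[ 531.10120837 -151.15069572   77.56912889] [-1.79980011e+02  1.21020101e-01  1.60050380e+02] [-0.5753384   0.10418806  4.7380027 ] 14.813852865886515 42.77109146118164
[{"delta_pos":[-0.001,0.014,-0],"roll":0.122,"claw":255},{"delta_pos":[-0.001,0.013,-0],"roll":0.123,"claw":255},{"delta_pos":[-0.002,0.014,-0],"roll":0.122,"claw":255},{"delta_pos":[-0.001,0.014,-0],"roll":0.122,"claw":255},{"delta_pos":[-0.001,0.014,-0],"roll":0.122,"claw":255},{"delta_pos":[-0.001,0.014,-0],"roll":0.123,"claw":255},{"delta_pos":[-0.001,0.014,-0],"roll":0.122,"claw":255},{"delta_pos":[-0.002,0.014,-0],"roll":0.122,"claw":255},{"delta_pos":[-0.001,0.014,-0],"roll":0.122,"claw":255},{"delta_pos":[-0.001,0.015,-0],"roll":0.123,"claw":255}]
[641.6 -78.8  77.6] 90.0
```

drive_tool:
  steps:
    - {"delta_pos": [-0.001,0.014,0],"roll": 0.122,"claw": 255}
    - {"delta_pos": [-0.001,0.013,0],"roll": 0.123,"claw": 255}
    - {"delta_pos": [-0.002,0.014,0],"roll": 0.122,"claw": 255}
    - {"delta_pos": [-0.001,0.014,0],"roll": 0.122,"claw": 255}
    - {"delta_pos": [-0.001,0.014,0],"roll": 0.122,"claw": 255}
    - {"delta_pos": [-0.001,0.014,0],"roll": 0.123,"claw": 255}
    - {"delta_pos": [-0.001,0.014,0],"roll": 0.122,"claw": 255}
    - {"delta_pos": [-0.002,0.014,0],"roll": 0.122,"claw": 255}
    - {"delta_pos": [-0.001,0.014,0],"roll": 0.122,"claw": 255}
    - {"delta_pos": [-0.001,0.015,0],"roll": 0.123,"claw": 255}
    - {"delta_pos": [0,0,0],"roll": 0,"claw": 255}
    - {"delta_pos": [0,0,0],"roll": 0,"claw": 255}

```text
time: 5.9
position: [641.2, -77.5, 77.6]
orientation: [3.141, -0.001, 1.571]
force: [-2.2, 1.6, 5.1]
grip_width: 14.3
finger_force: 43.0
```

drive_tool:
  steps:
    - {"delta_pos": [0,0,0],"roll": 0,"claw": 150}
    - {"delta_pos": [0,0,0],"roll": 0,"claw": 130}
    - {"delta_pos": [0,0,0],"roll": 0,"claw": 130}
    - {"delta_pos": [0,0,-0.04],"roll": 0,"claw": 130}
    - {"delta_pos": [0,0,-0.045],"roll": 0,"claw": 130}
    - {"delta_pos": [0,0,-0.045],"roll": 0,"claw": 0}
    - {"delta_pos": [0,0,-0.045],"roll": 0,"claw": 0}
    - {"delta_pos": [0,0,0],"roll": 0,"claw": 0}

```text
time: 6.7
position: [644.8, -78.4, 259.8]
orientation: [3.126, 0.001, 1.571]
force: [0.8, -0.1, 0.9]
grip_width: 82.9
finger_force: 0.0
```

```bash
python3 - <<'E'
from h import *
s=sense();print(s['position'],np.degrees(s['orientation']),s['joint_positions'])
c=camera('top')
for n,z in [('skillet_tip',92),('skillet_grip',92),('skillet_base',56)]:
    print(n,[(np.round(q['uv']),round(q['score'],2),np.round(ray_z(c,q['uv'],z))[:2]) for q in spot_point('top',n)[:2]])
plan([(560,80,250,60,0)])
E
```

```text
[644.84189219 -78.39017794 259.84287935] [1.79096107e+02 5.99848236e-02 8.99856363e+01] [ 0.24828914  0.5160667  -0.26016116  1.15705021  0.12867034  1.46796391
  0.00927493]
skillet_tip []
skillet_grip [(array([326., 240.]), 0.28, array([ 454., -144.]))]
skillet_base [(array([336., 188.]), 0.83, array([ 637., -187.]))]
[{"delta_pos":[0.04,-0.02,-0],"roll":0.131,"claw":0},{"delta_pos":[0.036,-0.025,-0],"roll":0.131,"claw":0},{"delta_pos":[0.033,-0.029,-0],"roll":0.131,"claw":0},{"delta_pos":[0.029,-0.034,-0.001],"roll":0.131,"claw":0}]
[560.   79.7 250.4] 60.0
```

```bash
python3 - <<'E'
from h import *
plan([(555,110,260,31,0)])
E
```

```text
[{"delta_pos":[0.024,-0.011,-0.001],"roll":0.129,"claw":0},{"delta_pos":[0.022,-0.013,-0.002],"roll":0.128,"claw":0},{"delta_pos":[0.02,-0.016,-0.001],"roll":0.129,"claw":0},{"delta_pos":[0.017,-0.019,-0.001],"roll":0.129,"claw":0},{"delta_pos":[0.016,-0.021,-0.002],"roll":0.129,"claw":0},{"delta_pos":[0.012,-0.022,-0.001],"roll":0.128,"claw":0},{"delta_pos":[0.01,-0.025,-0.001],"roll":0.129,"claw":0},{"delta_pos":[0.006,-0.025,-0.002],"roll":0.129,"claw":0}]
[554.7 110.3 260.4] 31.0
```

drive_tool:
  steps:
    - {"delta_pos": [0.024,-0.011,-0.001],"roll": 0.129,"claw": 0}
    - {"delta_pos": [0.022,-0.013,-0.002],"roll": 0.128,"claw": 0}
    - {"delta_pos": [0.02,-0.016,-0.001],"roll": 0.129,"claw": 0}
    - {"delta_pos": [0.017,-0.019,-0.001],"roll": 0.129,"claw": 0}
    - {"delta_pos": [0.016,-0.021,-0.002],"roll": 0.129,"claw": 0}
    - {"delta_pos": [0.012,-0.022,-0.001],"roll": 0.128,"claw": 0}
    - {"delta_pos": [0.01,-0.025,-0.001],"roll": 0.129,"claw": 0}
    - {"delta_pos": [0.006,-0.025,-0.002],"roll": 0.129,"claw": 0}
    - {"delta_pos": [0,0,0],"roll": 0,"claw": 0}
    - {"delta_pos": [0,0,0],"roll": 0,"claw": 0}

```text
time: 7.9
position: [554.7, 110.4, 260.6]
orientation: [-3.141, 0.003, 0.544]
force: [-0.4, -0.4, -0.5]
grip_width: 85.5
finger_force: 0.0
```

```bash
python3 - <<'E'
from h import *
s,c,W=look('w2.png',[('saucepan_grip',111),('saucepan_tip',111),('saucepan_base',56),('skillet_tip',92),('skillet_grip',92),('hotplate_mid',56),('recess_square',8),('recess_round',8),('recess_short',8),('recess_long',8)])
print(s['position'],np.degrees(s['orientation']),s['time'])
E
```

```text
saucepan_grip [(array([278., 197.]), 0.92, array([552.8, 110.6])), (array([446., 194.]), 0.68, array([638.3, -24.5]))]
saucepan_tip [(array([280., 236.]), 0.86, array([520.2,  87.9]))]
saucepan_base [(array([277.,  74.]), 0.88, array([651.6, 171.2])), (array([246., 235.]), 0.33, array([483.2, 112.6]))]
skillet_tip [(array([447., 194.]), 0.7, array([640.1, -37.5])), (array([274., 195.]), 0.6, array([549. , 112.7]))]
skillet_grip [(array([479., 217.]), 0.81, array([638.6, -80.8])), (array([533., 252.]), 0.24, array([ 638.1, -156.8]))]
hotplate_mid [(array([417., 177.]), 0.95, array([641.7, -16.5])), (array([410., 154.]), 0.5, array([657.8,   5.3])), (array([472., 104.]), 0.35, array([732.9, -19.1]))]
recess_square [(array([399., 330.]), 0.83, array([ 452.9, -156.4]))]
recess_round [(array([348., 298.]), 0.6, array([458.5, -61.7]))]
recess_short [(array([296., 264.]), 0.77, array([463.7,  28.3]))]
recess_long [(array([251., 234.]), 0.58, array([470.4, 103.3])), (array([409., 155.]), 0.25, array([662.3, -13.6]))]
[554.69719679 110.36947639 260.57401772] [-179.9823314     0.19434857   31.15352655] 7.9
```

View pics/w2.png

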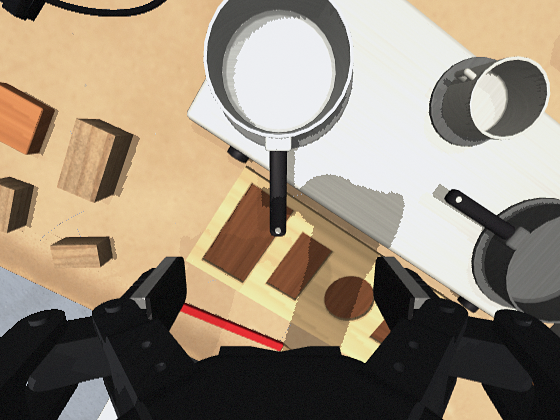

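The saucepan's handle lies straight under the hand, from (278,150) to the tip at (280,236). The skillet's handle now points inward, with its tip at (447,194). The pot has not moved.

```bash
python3 - <<'E'
from h import *
plan([(552.5,109,160,32,0),(552.5,109,95,32,0,3)])
E
```

```text
[{"delta_pos":[-0.001,-0,0.034],"roll":-0.006,"claw":0},{"delta_pos":[-0.001,-0,0.034],"roll":-0.006,"claw":0},{"delta_pos":[-0.001,-0.001,0.034],"roll":-0.006,"claw":0},{"delta_pos":[-0,0,0.022],"roll":0,"claw":0},{"delta_pos":[-0,0,0.022],"roll":0,"claw":0},{"delta_pos":[-0,0,0.021],"roll":0,"claw":0}]
[552.6 109.5  95.3] 32.0
```

drive_tool:
  steps:
    - {"delta_pos": [-0.001,0,0.034],"roll": -0.006,"claw": 0}
    - {"delta_pos": [-0.001,0,0.034],"roll": -0.006,"claw": 0}
    - {"delta_pos": [-0.001,0,0.034],"roll": -0.006,"claw": 0}
    - {"delta_pos": [0,0,0.022],"roll": 0,"claw": 0}
    - {"delta_pos": [0,0,0.022],"roll": 0,"claw": 0}
    - {"delta_pos": [0,0,0.021],"roll": 0,"claw": 0}
    - {"delta_pos": [0,0,0],"roll": 0,"claw": 160}
    - {"delta_pos": [0,0,0],"roll": 0,"claw": 220}
    - {"delta_pos": [0,0,0],"roll": 0,"claw": 255}
    - {"delta_pos": [0,0,0],"roll": 0,"claw": 255}
    - {"delta_pos": [0,0,0],"roll": 0,"claw": 255}
    - {"delta_pos": [0,0,0],"roll": 0,"claw": 255}
  force: 40

```text
time: 9.65
position: [553.8, 109.2, 96.6]
orientation: [3.141, -0.002, 0.559]
force: [-1.8, -0.1, 4.2]
grip_width: 15.2
finger_force: 42.7
```

```bash
python3 - <<'E'
from h import *
s=sense();print(s['position'],np.degrees(s['orientation']),s['force'],s['grip_width'],s['finger_force'])
p=np.array(s['position'])[:2];a0=np.degrees(yaw_of(s));C0=np.array([650,170.]);C1=np.array([643,166.])
off=p-C0;wp=[]
for k in range(1,11):
    f=k/10;th=np.radians((90-a0)*f);Rm=np.array([[np.cos(th),-np.sin(th)],[np.sin(th),np.cos(th)]])
    q=C0+(C1-C0)*f+Rm@off;wp.append((q[0],q[1],s['position'][2],a0+(90-a0)*f,255,1))
plan(wp)
E
```

```text
[553.770553   109.16120777  96.57332526] [ 1.79965373e+02 -1.15531248e-01  3.20169657e+01] [-1.75676354 -0.08539344  4.17629142] 15.211664677051246 42.74720549583435
[{"delta_pos":[-0,0.011,-0],"roll":-0.101,"claw":255},{"delta_pos":[-0,0.012,-0],"roll":-0.101,"claw":255},{"delta_pos":[-0,0.011,-0],"roll":-0.102,"claw":255},{"delta_pos":[-0.001,0.011,-0],"roll":-0.101,"claw":255},{"delta_pos":[0,0.011,-0],"roll":-0.101,"claw":255},{"delta_pos":[0,0.012,-0],"roll":-0.101,"claw":255},{"delta_pos":[0,0.011,-0],"roll":-0.101,"claw":255},{"delta_pos":[0,0.011,-0],"roll":-0.102,"claw":255},{"delta_pos":[0,0.011,-0],"roll":-0.101,"claw":255},{"delta_pos":[0.001,0.01,-0],"roll":-0.101,"claw":255}]
[643.2  52.5  96.6] 90.0
```

drive_tool:
  steps:
    - {"delta_pos": [0,0.011,0],"roll": -0.101,"claw": 255}
    - {"delta_pos": [0,0.012,0],"roll": -0.101,"claw": 255}
    - {"delta_pos": [0,0.011,0],"roll": -0.102,"claw": 255}
    - {"delta_pos": [-0.001,0.011,0],"roll": -0.101,"claw": 255}
    - {"delta_pos": [0,0.011,0],"roll": -0.101,"claw": 255}
    - {"delta_pos": [0,0.012,0],"roll": -0.101,"claw": 255}
    - {"delta_pos": [0,0.011,0],"roll": -0.101,"claw": 255}
    - {"delta_pos": [0,0.011,0],"roll": -0.102,"claw": 255}
    - {"delta_pos": [0,0.011,0],"roll": -0.101,"claw": 255}
    - {"delta_pos": [0.001,0.01,0],"roll": -0.101,"claw": 255}
    - {"delta_pos": [0,0,0],"roll": 0,"claw": 255}
    - {"delta_pos": [0,0,0],"roll": 0,"claw": 255}

```text
time: 10.85
position: [642.4, 51.3, 96.6]
orientation: [-3.141, 0.001, 1.571]
force: [-3.0, -1.8, 6.3]
grip_width: 14.7
finger_force: 43.1
```

drive_tool:
  steps:
    - {"delta_pos": [0,0,0],"roll": 0,"claw": 150}
    - {"delta_pos": [0,0,0],"roll": 0,"claw": 130}
    - {"delta_pos": [0,0,0],"roll": 0,"claw": 130}
    - {"delta_pos": [0,0,-0.04],"roll": 0,"claw": 130}
    - {"delta_pos": [0,0,-0.045],"roll": 0,"claw": 130}
    - {"delta_pos": [0,0,-0.045],"roll": 0,"claw": 0}
    - {"delta_pos": [0,0,-0.045],"roll": 0,"claw": 0}
    - {"delta_pos": [0,0,0],"roll": 0,"claw": 0}
    - {"delta_pos": [0,0,0],"roll": 0,"claw": 0}

```text
time: 11.75
position: [643.2, 52.6, 271.7]
orientation: [3.138, -0.0, 1.571]
force: [0.0, 0.6, -0.9]
grip_width: 85.4
finger_force: 0.0
```

```bash
python3 - <<'E'
from h import *
s,c,W=look('w3.png',[('saucepan_grip',111),('saucepan_tip',111),('saucepan_base',56),('skillet_tip',92),('skillet_grip',92),('hotplate_mid',56)])
print(s['position'],np.degrees(s['orientation']),s['time'])
plan([(455,310,280,5,0)])
E
```

```text
saucepan_grip [(array([278., 196.]), 0.93, array([642.1,  49.6])), (array([279., 237.]), 0.16, array([643.4,   6.4]))]
saucepan_tip [(array([278., 233.]), 0.65, array([642.8,  10.5]))]
saucepan_base [(array([277.,  76.]), 0.9, array([641. , 167.8])), (array([278., 303.]), 0.49, array([ 642.3, -104.4]))]
skillet_tip [(array([277., 269.]), 0.69, array([640.9, -39.1]))]
skillet_grip [(array([280., 303.]), 0.73, array([644. , -81.2]))]
hotplate_mid [(array([280., 238.]), 0.96, array([644.6, -15.2])), (array([151., 228.]), 0.33, array([489.7,  -2.3]))]
[643.22550718  52.55988429 271.70878741] [ 1.79810780e+02 -2.14316200e-02  9.00112803e+01] 11.75
[{"delta_pos":[0.023,-0.017,-0.001],"roll":0.135,"claw":0},{"delta_pos":[0.021,-0.02,-0.001],"roll":0.135,"claw":0},{"delta_pos":[0.018,-0.023,-0.001],"roll":0.135,"claw":0},{"delta_pos":[0.015,-0.025,-0.001],"roll":0.135,"claw":0},{"delta_pos":[0.012,-0.026,-0.001],"roll":0.134,"claw":0},{"delta_pos":[0.007,-0.028,-0.001],"roll":0.135,"claw":0},{"delta_pos":[0.004,-0.029,-0.001],"roll":0.135,"claw":0},{"delta_pos":[0,-0.029,-0.001],"roll":0.135,"claw":0},{"delta_pos":[-0.004,-0.029,-0.001],"roll":0.135,"claw":0},{"delta_pos":[-0.007,-0.028,-0.001],"roll":0.135,"claw":0},{"delta_pos":[-0.012,-0.026,-0.001],"roll":0.135,"claw":0}]
[454.7 309.7 279.8] 5.0
```

Both handles now lie inward within millimetres. Next are the blanks on the left.

```bash
python3 - <<'E'
from h import *
plan([(450,340,280,185,0)])
E
```

```text
[{"delta_pos":[0.024,-0.016,-0.001],"roll":-0.138,"claw":0},{"delta_pos":[0.026,-0.013,-0.001],"roll":-0.138,"claw":0},{"delta_pos":[0.027,-0.008,-0.001],"roll":-0.138,"claw":0},{"delta_pos":[0.029,-0.005,-0.001],"roll":-0.139,"claw":0},{"delta_pos":[0.029,-0.001,-0.001],"roll":-0.138,"claw":0},{"delta_pos":[0.028,0.003,-0.001],"roll":-0.138,"claw":0},{"delta_pos":[0.028,0.007,-0.001],"roll":-0.138,"claw":0},{"delta_pos":[0.027,0.01,-0],"roll":-0.138,"claw":0},{"delta_pos":[0.025,0.015,-0.001],"roll":-0.138,"claw":0},{"delta_pos":[0.023,0.017,-0.001],"roll":-0.139,"claw":0},{"delta_pos":[0.02,0.021,-0.001],"roll":-0.138,"claw":0},{"delta_pos":[0.018,0.023,-0.001],"roll":-0.138,"claw":0}]
[449.7 340.  279.8] 185.0
```

drive_tool:
  steps:
    - {"delta_pos": [0.024,-0.016,-0.001],"roll": -0.138,"claw": 0}
    - {"delta_pos": [0.026,-0.013,-0.001],"roll": -0.138,"claw": 0}
    - {"delta_pos": [0.027,-0.008,-0.001],"roll": -0.138,"claw": 0}
    - {"delta_pos": [0.029,-0.005,-0.001],"roll": -0.139,"claw": 0}
    - {"delta_pos": [0.029,-0.001,-0.001],"roll": -0.138,"claw": 0}
    - {"delta_pos": [0.028,0.003,-0.001],"roll": -0.138,"claw": 0}
    - {"delta_pos": [0.028,0.007,-0.001],"roll": -0.138,"claw": 0}
    - {"delta_pos": [0.027,0.01,0],"roll": -0.138,"claw": 0}
    - {"delta_pos": [0.025,0.015,-0.001],"roll": -0.138,"claw": 0}
    - {"delta_pos": [0.023,0.017,-0.001],"roll": -0.139,"claw": 0}
    - {"delta_pos": [0.02,0.021,-0.001],"roll": -0.138,"claw": 0}
    - {"delta_pos": [0.018,0.023,-0.001],"roll": -0.138,"claw": 0}

```text
time: 13.3
position: [449.6, 340.8, 280.9]
orientation: [-3.141, -0.0, -3.049]
force: [0.8, 0.2, -0.7]
grip_width: 85.7
finger_force: 0.0
```

drive_tool:
  steps:
    - {"delta_pos": [0,0,0],"roll": 0,"claw": 0}
    - {"delta_pos": [0,0,0],"roll": 0,"claw": 0}

```text
time: 13.5
position: [449.8, 340.4, 281.0]
orientation: [-3.141, -0.0, -3.054]
force: [0.5, -1.7, 0.4]
grip_width: 85.1
finger_force: 0.0
```

```bash
cat >> h.py <<'E'
def rects(W,ztop,box,tol=5,amin=60):
    x,y,z=W[...,0],W[...,1],W[...,2]
    m=(abs(z-ztop)<tol)&(x>box[0])&(x<box[1])&(y>box[2])&(y<box[3])
    m=cv2.morphologyEx(m.astype(np.uint8),cv2.MORPH_OPEN,np.ones((5,5)))
    k,l,st,ce=cv2.connectedComponentsWithStats(m)
    for i in range(1,k):
        if st[i,4]>amin:
            P=W[l==i];r=cv2.minAreaRect(P[:,:2].astype(np.float32))
            print('z',ztop,'n',st[i,4],'uv',ce[i].round(),'c',np.round(r[0],1),'size',np.round(r[1],1),'ang',round(r[2],1),'mean',P.mean(0).round(1))
E
python3 - <<'E'
from h import *
s,c,W=look('w4.png',[('blank_short_mid',45),('blank_square_mid',22),('blank_long_mid',18)])
np.save('w4.npy',W)
print(s['position'],np.degrees(s['orientation']),s['time'])
rects(W,45,(280,540,240,480));rects(W,22,(280,540,240,480),4)
E
```

```text
blank_short_mid [(array([327.,  98.]), 0.89, array([350.8, 385.1])), (array([238.,  82.]), 0.58, array([342.1, 283.4]))]
blank_square_mid [(array([337., 180.]), 0.79, array([447.1, 413.8]))]
blank_long_mid []
[449.82857912 340.42938252 280.99922716] [-1.79962131e+02 -1.06390754e-02 -1.74965975e+02] 13.5
z 45 n 2500 uv [256. 186.] c [461.6 311.4] size [84.9 45. ] ang 6.1 mean [460.  311.2  45.2]
z 22 n 2200 uv [339. 184.] c [453.1 417.4] size [62.3 61.8] ang 1.1 mean [451.8 417.4  22. ]
```

View pics/w4.png

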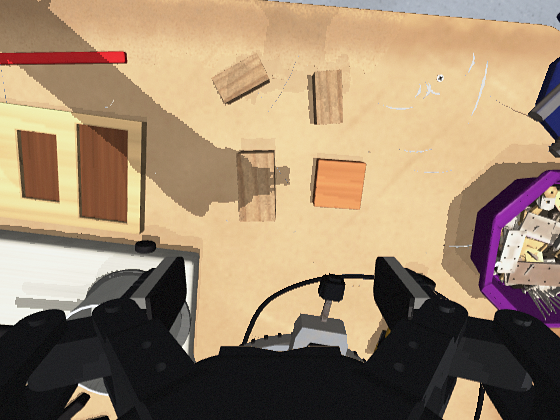

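The block is under the hand at (256,186) and the square blank at (339,184). The two small look-alikes are at (241,80) and (327,98). The depth fits match the stated sizes exactly.

```bash
python3 - <<'E'
from h import *
plan([(461.5,311.4,110,186,0),(461.5,311.4,11,186,0,3)])
# recesses: fit from w1 cloud & top cloud
for f in ['w1.npy','w4.npy']:
    W=np.load(f); rects(W,8,(390,530,-210,170),3,300)
    x,y,z=W[...,0],W[...,1],W[...,2]; 
    rects(W,16,(370,550,-230,190),3,2000)
E
```

```text
[{"delta_pos":[-0.002,-0.007,0.043],"roll":-0.005,"claw":0},{"delta_pos":[-0.002,-0.007,0.042],"roll":-0.006,"claw":0},{"delta_pos":[-0.002,-0.007,0.043],"roll":-0.005,"claw":0},{"delta_pos":[-0.001,-0.007,0.043],"roll":-0.005,"claw":0},{"delta_pos":[-0,-0,0.033],"roll":-0,"claw":0},{"delta_pos":[-0,-0,0.033],"roll":-0,"claw":0},{"delta_pos":[-0,-0,0.033],"roll":-0,"claw":0}]
[461.  311.4  10.9] -174.0
z 8 n 6416 uv [498.  56.] c [468.8 109.6] size [ 62.7 124.5] ang 87.2 mean [467.4 109.6   8.5]
z 8 n 3427 uv [426.  84.] c [464.9  26.6] size [48.2 89.3] ang 87.3 mean [463.8  26.9   8.6]
z 8 n 2904 uv [354. 112.] c [461.3 -59.2] size [68.  69.6] ang 68.4 mean [460.5 -59.3   8.7]
z 8 n 3088 uv [278. 141.] c [ 456.6 -154.1] size [66.2 66.3] ang 87.4 mean [ 456.  -153.8    8.8]
z 16 n 25633 uv [376. 100.] c [462.7 -21.7] size [361.  150.5] ang 87.4 mean [459.2 -35.5  16. ]
z 8 n 4235 uv [103. 172.] c [468.9 106. ] size [ 63.1 123.8] ang 87.6 mean [466.5 105.9   9. ]
z 8 n 2204 uv [ 40. 165.] c [465.4  22.7] size [47.6 88.8] ang 87.4 mean [463.8  22.8   9.1]
z 16 n 8917 uv [ 63. 167.] c [467.   64.4] size [188.5 150.9] ang 87.3 mean [463.6  58.2  16.4]
```

drive_tool:
  steps:
    - {"delta_pos": [-0.002,-0.007,0.043],"roll": -0.005,"claw": 0}
    - {"delta_pos": [-0.002,-0.007,0.042],"roll": -0.006,"claw": 0}
    - {"delta_pos": [-0.002,-0.007,0.043],"roll": -0.005,"claw": 0}
    - {"delta_pos": [-0.001,-0.007,0.043],"roll": -0.005,"claw": 0}
    - {"delta_pos": [0,0,0.033],"roll": 0,"claw": 0}
    - {"delta_pos": [0,0,0.033],"roll": 0,"claw": 0}
    - {"delta_pos": [0,0,0.033],"roll": 0,"claw": 0}
    - {"delta_pos": [0,0,0],"roll": 0,"claw": 100}
    - {"delta_pos": [0,0,0],"roll": 0,"claw": 160}
    - {"delta_pos": [0,0,0],"roll": 0,"claw": 200}
    - {"delta_pos": [0,0,0],"roll": 0,"claw": 255}
    - {"delta_pos": [0,0,0],"roll": 0,"claw": 255}
  force: 60

```text
time: 14.9
position: [461.4, 314.1, 13.5]
orientation: [3.14, 0.004, -3.034]
force: [0.4, 1.3, 5.0]
grip_width: 44.4
finger_force: 63.0
```

drive_tool:
  steps:
    - {"delta_pos": [0,0,0],"roll": 0,"claw": 255}
    - {"delta_pos": [0,0,0],"roll": 0,"claw": 255}
    - {"delta_pos": [0,0,-0.03],"roll": 0,"claw": 255}
    - {"delta_pos": [0,0,-0.03],"roll": 0,"claw": 255}
    - {"delta_pos": [0,0,0],"roll": 0,"claw": 255}

```text
time: 15.4
position: [462.3, 315.7, 75.8]
orientation: [3.137, 0.008, -3.033]
force: [0.1, 0.5, -0.0]
grip_width: 44.1
finger_force: 62.5
```

```bash
python3 - <<'E'
from h import *
s=sense();print(s['position'],np.degrees(s['orientation']),s['force'],s['grip_width'],s['finger_force'])
plan([(465,25,100,177.4,255)])
E
```

```text
[462.31061978 315.72371346  75.80207154] [ 179.73222998    0.45648771 -173.79578729] [ 0.14272135  0.54462167 -0.03725119] 44.13046799456016 62.474974393844604
[{"delta_pos":[0.004,-0.041,-0.003],"roll":0.022,"claw":255},{"delta_pos":[0.003,-0.042,-0.004],"roll":0.022,"claw":255},{"delta_pos":[0.003,-0.041,-0.003],"roll":0.022,"claw":255},{"delta_pos":[0.001,-0.042,-0.004],"roll":0.022,"claw":255},{"delta_pos":[0,-0.041,-0.003],"roll":0.022,"claw":255},{"delta_pos":[-0,-0.042,-0.004],"roll":0.022,"claw":255},{"delta_pos":[-0.001,-0.041,-0.003],"roll":0.022,"claw":255}]
[464.6  25.3  99.8] -182.6
```

drive_tool:
  steps:
    - {"delta_pos": [0.004,-0.041,-0.003],"roll": 0.022,"claw": 255}
    - {"delta_pos": [0.003,-0.042,-0.004],"roll": 0.022,"claw": 255}
    - {"delta_pos": [0.003,-0.041,-0.003],"roll": 0.022,"claw": 255}
    - {"delta_pos": [0.001,-0.042,-0.004],"roll": 0.022,"claw": 255}
    - {"delta_pos": [0,-0.041,-0.003],"roll": 0.022,"claw": 255}
    - {"delta_pos": [0,-0.042,-0.004],"roll": 0.022,"claw": 255}
    - {"delta_pos": [-0.001,-0.041,-0.003],"roll": 0.022,"claw": 255}
    - {"delta_pos": [0,0,0],"roll": 0,"claw": 255}
    - {"delta_pos": [0,0,0],"roll": 0,"claw": 255}

```text
time: 16.3
position: [461.6, 21.1, 94.8]
orientation: [-3.141, -0.001, 3.092]
force: [0.1, 0.9, -0.8]
grip_width: 44.1
finger_force: 62.5
```

```bash
python3 - <<'E'
from h import *
s,c,W=look('w5.png',[('blank_short_mid',70)])
np.save('w5.npy',W)
print(s['position'],np.degrees(s['orientation']),s['force'],s['grip_width'])
rects(W,16,(370,550,-230,190),3,1000);rects(W,8,(380,540,-210,180),3,300)
m=(W[...,2]>90)&(W[...,2]<150)&(abs(W[...,0]-465)<60)&(abs(W[...,1]-25)<22);print(m.sum(),np.nanmin(W[m],0),np.nanmax(W[m],0))
E
```

```text
blank_short_mid [(array([284., 273.]), 0.62, array([479.9,  22.4]))]
[461.62975682  21.09898973  94.8261716 ] [-1.79979668e+02 -5.26685051e-02  1.77172356e+02] [ 0.0918077   0.9396874  -0.79714214] 44.1317715726074
z 16 n 40930 uv [198. 187.] c [462.9 -21.8] size [361.  150.6] ang 87.4 mean [438.5 -38.2  16.2]
z 8 n 12529 uv [399. 208.] c [469.1 108.9] size [ 63.5 124.8] ang 87.4 mean [462.1 110.5   8.7]
z 8 n 862 uv [287. 166.] c [425.4  27.3] size [49.   9.1] ang 87.2 mean [425.5  27.5   8.8]
z 8 n 6229 uv [172. 218.] c [461.7 -60.6] size [68.7 68.4] ang 85.6 mean [460.9 -61.    8.9]
z 8 n 6780 uv [ 47. 218.] c [ 457.3 -156. ] size [64.3 65.8] ang 87.7 mean [ 456.1 -156.     9. ]
18790 [418.24834512   3.00443199  90.14285961] [487.37513808  46.99913011 149.83771786]
```

View pics/w5.png

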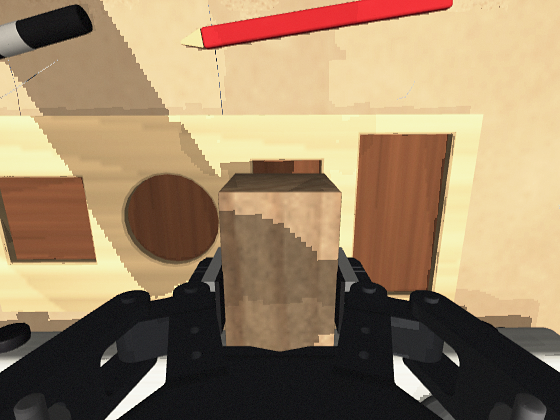

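The block is gripped squarely, its top at (280,270). The near end of the short recess shows at (287,166), with the round and square recesses to the left and the long one to the right.

```bash
python3 - <<'E'
from h import *
W=np.load('w5.npy');m=(abs(W[...,0]-465)<70)&(abs(W[...,1]-23)<26)&(W[...,2]>60)&(W[...,2]<160)
z=W[m][:,2];h,e=np.histogram(z,np.arange(60,160,3));print([(int(e[i]),int(h[i])) for i in np.argsort(-h)[:6]])
zt=e[np.argmax(h)]+1.5
rects(W,zt,(390,540,-5,55),4,500)
# near end face
f=m&(W[...,2]<zt-8)&(W[...,0]<450);print(np.median(W[f],0),f.sum(),np.nanpercentile(W[f][:,1],[2,98]),np.nanpercentile(W[f][:,2],[2,98]))
print(sense()['position'])
E
```

```text
[(126, 14967), (123, 3415), (132, 607), (120, 231), (129, 229), (117, 201)]
z 127.5 n 18479 uv [280. 267.] c [453.4  22.4] size [54.6 68.3] ang 87.0 mean [450.   21.3 126.6]
[419.3896075   22.51314964 104.10885142] 1528 [ 1.51741549 43.72880067] [ 82.38514215 118.83120338]
[461.69895666  23.88000014  95.03907203]
```

drive_tool:
  steps:
    - {"delta_pos": [-0.003,0,0.02],"roll": 0,"claw": 255}
    - {"delta_pos": [0,0,0.02],"roll": 0,"claw": 255}
    - {"delta_pos": [0,0,0],"roll": 0,"claw": 255}
    - {"delta_pos": [0,0,0],"roll": 0,"claw": 255}
    - {"delta_pos": [0,0,0],"roll": 0,"claw": 255}

```text
time: 16.9
position: [465.9, 23.5, 56.2]
orientation: [3.141, 0.002, 3.098]
force: [-0.1, -0.0, -1.7]
grip_width: 44.0
finger_force: 62.5
```

```bash
python3 - <<'E'
from h import *
for i in range(2):
    s,c,W=look(None,[])
    print(s['position'],np.degrees(s['orientation']),s['force'])
plan([(465,24.4,55,177.4,255)])
E
```

```text
[465.88591563  23.5446934   56.16748104] [1.79970588e+02 9.56237807e-02 1.77481413e+02] [-0.11503478 -0.03805546 -1.68732136]
[466.03816905  23.2215109   56.28217563] [1.79983857e+02 1.17834913e-01 1.77449591e+02] [ 0.38091663  0.03618432 -1.34957948]
[{"delta_pos":[0.001,0.001,0.001],"roll":0,"claw":255}]
[465.1  24.   55.3] 177.4
```

drive_tool:
  steps:
    - {"delta_pos": [0.001,0.001,0.012],"roll": 0,"claw": 255}
    - {"delta_pos": [0,0,0.008],"roll": 0,"claw": 255}
    - {"delta_pos": [0,0,0.006],"roll": 0,"claw": 255}
    - {"delta_pos": [0,0,0.005],"roll": 0,"claw": 255}
    - {"delta_pos": [0,0,0.003],"roll": 0,"claw": 255}
    - {"delta_pos": [0,0,0],"roll": 0,"claw": 255}

```text
time: 17.6
position: [466.4, 23.0, 28.2]
orientation: [-3.135, 0.004, 3.096]
force: [-15.7, -2.0, 56.6]
grip_width: 44.2
finger_force: 70.8
```

drive_tool:
  steps:
    - {"delta_pos": [0,0,-0.004],"roll": 0,"claw": 255}
    - {"delta_pos": [0.002,0.001,0],"roll": 0,"claw": 255}
    - {"delta_pos": [0,0,0],"roll": 0,"claw": 255}
    - {"delta_pos": [0,0,0.003],"roll": 0,"claw": 255}
    - {"delta_pos": [0,0,0],"roll": 0,"claw": 255}

```text
time: 18.1
position: [466.4, 23.6, 27.5]
orientation: [-3.137, 0.008, 3.096]
force: [-7.3, -3.1, 36.9]
grip_width: 45.0
finger_force: 40.8
```

drive_tool:
  steps:
    - {"delta_pos": [0,0,-0.012],"roll": 0,"claw": 255}
    - {"delta_pos": [0,0,0],"roll": 0,"claw": 255}
    - {"delta_pos": [0,0,0],"roll": 0,"claw": 255}
    - {"delta_pos": [0,0,0],"roll": 0,"claw": 255}

```text
time: 18.5
position: [461.2, 24.4, 33.2]
orientation: [3.142, -0.002, 3.096]
force: [0.4, -0.2, -0.6]
grip_width: 44.1
finger_force: 66.5
```

```bash
cat > hs.py <<'E'
from h import *
s,c,W=look('w6.png',[])
np.save('w6.npy',W)
print(s['position'],np.degrees(s['orientation']),s['force'],s['grip_width'])
rects(W,8,(380,540,0,50),3,50)
rects(W,16,(370,550,-230,190),3,1000)
p=s['position'];zt=p[2]+31
rects(W,zt,(390,540,-5,55),5,500)
m=(abs(W[...,0]-465)<70)&(abs(W[...,1]-23)<26)
f=m&(W[...,2]<zt-8)&(W[...,2]>22)&(W[...,0]<440);print(np.median(W[f],0),f.sum(),np.nanpercentile(W[f][:,1],[2,98]),np.nanpercentile(W[f][:,2],[2,98]))
E
python3 hs.py
```

```text
[461.15090207  24.43717515  33.15183516] [ 1.79998308e+02 -1.36375606e-01  1.77378447e+02] [ 0.41097736 -0.20289074 -0.6066639 ] 44.08928000418285
z 16 n 55092 uv [230. 188.] c [464.3   6.1] size [306.9 150. ] ang 87.4 mean [427.9  -1.3  16.1]
z 64.15183515522052 n 18818 uv [280. 266.] c [452.4  24.3] size [57.2 67.7] ang 87.1 mean [448.7  24.6  65.5]
[418.67125475  26.10088453  42.29921118] 1372 [ 4.60043051 46.85559445] [23.05444815 55.61692584]
```

View pics/w6.png

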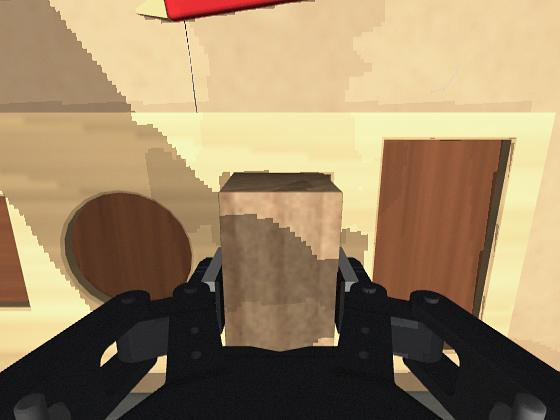

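The block hangs above the board and hides its recess. Its near face is at x≈418.7, against about 421 for the recess edge, so I move +4 mm in x and +2 mm in y.

drive_tool:
  steps:
    - {"delta_pos": [-0.004,0.002,0],"roll": 0,"claw": 255}
    - {"delta_pos": [0,0,0],"roll": 0,"claw": 255}
    - {"delta_pos": [0,0,0],"roll": 0,"claw": 255}
    - {"delta_pos": [0,0,0],"roll": 0,"claw": 255}
    - {"delta_pos": [0,0,0],"roll": 0,"claw": 255}

```text
time: 19.05
position: [466.2, 26.4, 34.2]
orientation: [-3.142, -0.0, 3.096]
force: [1.3, 0.6, -1.0]
grip_width: 44.6
finger_force: 66.5
```

```bash
python3 hs.py
```

```text
[466.23766749  26.37030022  34.23924224] [-1.79996418e+02 -9.20701795e-03  1.77378869e+02] [ 1.25572004  0.56830793 -0.96220386] 44.55703861783942
z 8 n 692 uv [277. 168.] c [423.4  26.3] size [46.8  4.1] ang 87.3 mean [423.4  26.4   8.8]
z 16 n 57728 uv [226. 182.] c [464.1   7.5] size [304.3 149.9] ang 87.4 mean [429.9  -1.5  16.1]
z 65.23924223666828 n 18858 uv [280. 266.] c [457.5  26.3] size [57.2 68. ] ang 87.1 mean [453.8  26.6  66.6]
[423.7184133   27.59073872  43.20461069] 1370 [ 6.53578154 48.18514777] [23.66294759 56.73608242]
```

drive_tool:
  steps:
    - {"delta_pos": [0,-0.001,0.003],"roll": 0,"claw": 255}
    - {"delta_pos": [0,0,0.003],"roll": 0,"claw": 255}
    - {"delta_pos": [0,0,0.003],"roll": 0,"claw": 255}
    - {"delta_pos": [0,0,0.002],"roll": 0,"claw": 255}
    - {"delta_pos": [0,0,0],"roll": 0,"claw": 255}

```text
time: 19.6
position: [465.8, 25.3, 22.8]
orientation: [-3.142, -0.001, 3.096]
force: [0.6, 0.2, -0.3]
grip_width: 44.4
finger_force: 66.7
```

drive_tool:
  steps:
    - {"delta_pos": [0,0,0.002],"roll": 0,"claw": 255}
    - {"delta_pos": [0,0,0.001],"roll": 0,"claw": 255}
    - {"delta_pos": [0,0,0],"roll": 0,"claw": 60}
    - {"delta_pos": [0,0,0],"roll": 0,"claw": 40}
    - {"delta_pos": [0,0,0],"roll": 0,"claw": 40}
    - {"delta_pos": [0,0,-0.04],"roll": 0,"claw": 40}
    - {"delta_pos": [0,0,-0.045],"roll": 0,"claw": 0}
    - {"delta_pos": [0,0,-0.045],"roll": 0,"claw": 0}
    - {"delta_pos": [0,0,-0.045],"roll": 0,"claw": 0}
    - {"delta_pos": [0,0,0],"roll": 0,"claw": 0}
    - {"delta_pos": [0,0,0],"roll": 0,"claw": 0}

```text
time: 20.7
position: [467.0, 25.3, 196.2]
orientation: [-3.141, 0.003, 3.096]
force: [0.1, 0.4, -0.5]
grip_width: 85.4
finger_force: 0.0
```

```bash
python3 - <<'E'
from h import *
s,c,W=look(None,[])
print(s['position'],s['time'])
rects(W,53,(390,540,-20,80),5,300);rects(W,8,(380,540,-210,180),3,100)
plan([(450,400,230,181,0)])
E
```

```text
[466.97866329  25.32543735 196.1875018 ] 20.7
z 53 n 4320 uv [279. 194.] c [466.6  24.5] size [45.1 85.4] ang 87.1 mean [464.6  24.6  53.1]
z 8 n 6854 uv [359. 182.] c [469.  108.3] size [ 63.8 123.9] ang 87.4 mean [465.8 108.7   8.7]
z 8 n 3190 uv [199. 185.] c [461.6 -60.8] size [67.7 68.8] ang 84.2 mean [460.9 -60.7   8.9]
z 8 n 3540 uv [110. 185.] c [ 457.2 -155.6] size [64.  64.6] ang 87.2 mean [ 456.4 -155.7    9. ]
[{"delta_pos":[0.004,0.042,-0.004],"roll":-0.007,"claw":0},{"delta_pos":[0.003,0.041,-0.004],"roll":-0.007,"claw":0},{"delta_pos":[0.003,0.042,-0.004],"roll":-0.007,"claw":0},{"delta_pos":[0.003,0.041,-0.004],"roll":-0.007,"claw":0},{"delta_pos":[0.002,0.042,-0.004],"roll":-0.007,"claw":0},{"delta_pos":[0.003,0.042,-0.004],"roll":-0.007,"claw":0},{"delta_pos":[0.002,0.041,-0.003],"roll":-0.007,"claw":0},{"delta_pos":[0.001,0.042,-0.004],"roll":-0.007,"claw":0},{"delta_pos":[0.002,0.041,-0.004],"roll":-0.007,"claw":0}]
[449.5 399.5 229.7] 181.0
```

drive_tool:
  steps:
    - {"delta_pos": [0.004,0.042,-0.004],"roll": -0.007,"claw": 0}
    - {"delta_pos": [0.003,0.041,-0.004],"roll": -0.007,"claw": 0}
    - {"delta_pos": [0.003,0.042,-0.004],"roll": -0.007,"claw": 0}
    - {"delta_pos": [0.003,0.041,-0.004],"roll": -0.007,"claw": 0}
    - {"delta_pos": [0.002,0.042,-0.004],"roll": -0.007,"claw": 0}
    - {"delta_pos": [0.003,0.042,-0.004],"roll": -0.007,"claw": 0}
    - {"delta_pos": [0.002,0.041,-0.003],"roll": -0.007,"claw": 0}
    - {"delta_pos": [0.001,0.042,-0.004],"roll": -0.007,"claw": 0}
    - {"delta_pos": [0.002,0.041,-0.004],"roll": -0.007,"claw": 0}
    - {"delta_pos": [0,0,0],"roll": 0,"claw": 0}
    - {"delta_pos": [0,0,0],"roll": 0,"claw": 0}
    - {"delta_pos": [0,0,0],"roll": 0,"claw": 0}

```text
time: 21.95
position: [450.3, 397.8, 228.4]
orientation: [-3.138, -0.002, -3.126]
force: [-0.1, 0.5, 0.7]
grip_width: 85.6
finger_force: 0.0
```

```bash
python3 - <<'E'
from h import *
s,c,W=look(None,[])
print(s['position'],s['time'])
rects(W,22,(300,560,340,480),4,300)
plan([(453,417,90,181,0),(453,417,4,181,0,3)])
E
```

```text
[450.29121722 397.79900271 228.39139867] 21.95
z 22 n 2894 uv [298. 186.] c [452.4 417.7] size [61.  62.2] ang 1.1 mean [451.6 417.7  22. ]
[{"delta_pos":[-0.001,0.005,0.035],"roll":-0.001,"claw":0},{"delta_pos":[-0,0.005,0.034],"roll":-0,"claw":0},{"delta_pos":[-0.001,0.005,0.035],"roll":-0.001,"claw":0},{"delta_pos":[-0.001,0.004,0.035],"roll":-0.001,"claw":0},{"delta_pos":[0,0,0.029],"roll":0,"claw":0},{"delta_pos":[0,0,0.028],"roll":0,"claw":0},{"delta_pos":[0,0,0.029],"roll":0,"claw":0}]
[453.4 416.6   3.9] -179.0
```

drive_tool:
  steps:
    - {"delta_pos": [-0.001,0.005,0.035],"roll": 0,"claw": 0}
    - {"delta_pos": [0,0.005,0.034],"roll": 0,"claw": 0}
    - {"delta_pos": [-0.001,0.005,0.035],"roll": 0,"claw": 0}
    - {"delta_pos": [-0.001,0.004,0.035],"roll": 0,"claw": 0}
    - {"delta_pos": [0,0,0.029],"roll": 0,"claw": 0}
    - {"delta_pos": [0,0,0.028],"roll": 0,"claw": 0}
    - {"delta_pos": [0,0,0.029],"roll": 0,"claw": 0}
    - {"delta_pos": [0,0,0],"roll": 0,"claw": 0}
    - {"delta_pos": [0,0,0],"roll": 0,"claw": 80}
    - {"delta_pos": [0,0,0],"roll": 0,"claw": 160}
    - {"delta_pos": [0,0,0],"roll": 0,"claw": 255}
    - {"delta_pos": [0,0,0],"roll": 0,"claw": 255}
  force: 60

```text
time: 23.2
position: [453.9, 420.0, 7.7]
orientation: [3.139, 0.003, -3.125]
force: [0.8, -0.9, 5.6]
grip_width: 60.1
finger_force: 66.6
```

drive_tool:
  steps:
    - {"delta_pos": [0,0,0],"roll": 0,"claw": 255}
    - {"delta_pos": [0,0,0],"roll": 0,"claw": 255}
    - {"delta_pos": [0,0,-0.04],"roll": 0,"claw": 255}
    - {"delta_pos": [0,0,-0.045],"roll": 0,"claw": 255}
    - {"delta_pos": [0,0,0],"roll": 0,"claw": 255}

```text
time: 23.7
position: [455.1, 423.5, 97.8]
orientation: [3.131, 0.009, -3.124]
force: [0.4, 1.0, 0.8]
grip_width: 60.3
finger_force: 66.0
```

```bash
python3 - <<'E'
from h import *
s=sense();print(s['position'],s['grip_width'],s['finger_force'])
plan([(457,-155,90,177.4,255)])
E
```

```text
[455.13859808 423.54252467  97.76244036] 60.25555296489229 65.98721623420715
[{"delta_pos":[0.001,-0.044,0.001],"roll":0.005,"claw":255},{"delta_pos":[0,-0.045,0],"roll":0.005,"claw":255},{"delta_pos":[0,-0.045,0.001],"roll":0.004,"claw":255},{"delta_pos":[0,-0.044,0],"roll":0.005,"claw":255},{"delta_pos":[-0,-0.045,0.001],"roll":0.005,"claw":255},{"delta_pos":[-0,-0.044,0.001],"roll":0.005,"claw":255},{"delta_pos":[-0.001,-0.045,0],"roll":0.005,"claw":255},{"delta_pos":[-0.001,-0.044,0.001],"roll":0.005,"claw":255},{"delta_pos":[-0.001,-0.044,0],"roll":0.004,"claw":255},{"delta_pos":[-0.001,-0.045,0.001],"roll":0.005,"claw":255},{"delta_pos":[-0.002,-0.044,0.001],"roll":0.005,"claw":255},{"delta_pos":[-0.002,-0.045,0],"roll":0.005,"claw":255}]
[{"delta_pos":[-0.002,-0.044,0.001],"roll":0.005,"claw":255}]
[ 457.4 -154.6   89.8] -182.6
```

drive_tool:
  steps:
    - {"delta_pos": [0.001,-0.044,0.001],"roll": 0.005,"claw": 255}
    - {"delta_pos": [0,-0.045,0],"roll": 0.005,"claw": 255}
    - {"delta_pos": [0,-0.045,0.001],"roll": 0.004,"claw": 255}
    - {"delta_pos": [0,-0.044,0],"roll": 0.005,"claw": 255}
    - {"delta_pos": [0,-0.045,0],"roll": 0.005,"claw": 255}
    - {"delta_pos": [0,-0.044,0],"roll": 0.005,"claw": 255}
    - {"delta_pos": [-0.001,-0.045,0],"roll": 0.005,"claw": 255}
    - {"delta_pos": [-0.001,-0.044,0],"roll": 0.005,"claw": 255}
    - {"delta_pos": [-0.001,-0.044,0],"roll": 0.004,"claw": 255}
    - {"delta_pos": [-0.001,-0.045,0],"roll": 0.005,"claw": 255}
    - {"delta_pos": [-0.002,-0.044,0],"roll": 0.005,"claw": 255}
    - {"delta_pos": [-0.002,-0.045,0],"roll": 0.005,"claw": 255}

```text
time: 24.9
position: [454.4, -117.0, 88.6]
orientation: [-3.141, 0.001, 3.101]
force: [-0.0, -0.2, 0.2]
grip_width: 60.1
finger_force: 65.9
```

drive_tool:
  steps:
    - {"delta_pos": [-0.002,-0.044,0.02],"roll": 0.005,"claw": 255}
    - {"delta_pos": [0,0,0.02],"roll": 0,"claw": 255}
    - {"delta_pos": [0,0,0.01],"roll": 0,"claw": 255}
    - {"delta_pos": [0,0,0],"roll": 0,"claw": 255}
    - {"delta_pos": [0,0,0],"roll": 0,"claw": 255}
    - {"delta_pos": [0,0,0],"roll": 0,"claw": 255}

```text
time: 25.5
position: [456.0, -158.1, 39.3]
orientation: [-3.141, 0.002, 3.099]
force: [-0.3, 0.0, -1.0]
grip_width: 60.0
finger_force: 65.9
```

```bash
cat > hq.py <<'E'
from h import *
import sys
cy=-155
s,c,W=look('w7.png' if len(sys.argv)<2 else sys.argv[1],[])
np.save('w7.npy',W);p=s['position']
print(p,np.degrees(s['orientation']),s['force'],s['grip_width'])
rects(W,8,(380,540,cy-40,cy+40),3,50)
rects(W,16,(370,550,-230,190),2.5,1000)
zt=p[2]+22-7.7
rects(W,zt,(390,540,cy-40,cy+40),5,500)
E
python3 hq.py
```

```text
[ 456.0171333  -158.07251287   39.34460608] [-1.79981087e+02  1.18268046e-01  1.77544129e+02] [-0.30451776  0.02380683 -0.97359659] 59.95290842411653
z 8 n 1074 uv [289. 192.] c [ 427.4 -152.3] size [66.2  6.1] ang 86.6 mean [ 427.5 -152.     8.7]
z 16 n 42961 uv [406. 180.] c [459.4 -92.4] size [219.7 149.9] ang 87.2 mean [423.6 -87.9  16. ]
z 16 n 2588 uv [281. 338.] c [ 517.3 -160.3] size [90.3 30.6] ang 83.3 mean [ 517.7 -160.4   16.1]
z 53.64460607667364 n 17600 uv [280. 267.] c [ 454.7 -158.5] size [73.3 62.2] ang 88.0 mean [ 452.1 -158.4   53.8]
```

View pics/w7.png

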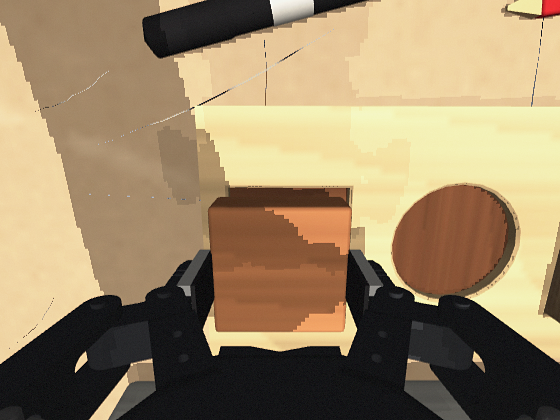

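The square blank is held squarely at (280,267). The visible edge of its recess, (229..352, 188), sits to the right, so I shift +3 mm in x and +4.5 mm in y.

drive_tool:
  steps:
    - {"delta_pos": [-0.003,0.0045,0.006],"roll": 0.005,"claw": 255}
    - {"delta_pos": [0,0,0.004],"roll": 0,"claw": 255}
    - {"delta_pos": [0,0,0],"roll": 0,"claw": 255}
    - {"delta_pos": [0,0,0],"roll": 0,"claw": 255}
    - {"delta_pos": [0,0,0],"roll": 0,"claw": 255}

```text
time: 26.05
position: [458.1, -155.1, 28.3]
orientation: [-3.141, 0.0, 3.091]
force: [0.0, -0.2, -0.5]
grip_width: 60.3
finger_force: 65.9
```

```bash
python3 hq.py w8.png
```

```text
[ 458.09976638 -155.07304044   28.31510255] [-1.79992441e+02  1.27810671e-03  1.77090813e+02] [ 0.0474769  -0.17074976 -0.53108702] 60.314520655639804
z 8 n 192 uv [232. 192.] c [ 425.9 -179.3] size [12.5  4.2] ang 87.6 mean [ 425.9 -179.3    8.8]
z 8 n 884 uv [296. 192.] c [ 427.4 -145.7] size [53.1  5.1] ang 86.7 mean [ 427.4 -145.3    8.8]
z 16 n 46217 uv [395. 175.] c [457.6 -96.5] size [211.5 147.1] ang 87.2 mean [421.1 -94.9  16.1]
z 16 n 2729 uv [280. 338.] c [ 507.9 -157.9] size [86.  29.6] ang 87.1 mean [ 510.7 -158.    16.1]
z 42.615102547172754 n 17523 uv [280. 267.] c [ 457. -153.] size [68.7 62.2] ang 87.4 mean [ 454.3 -155.1   42.8]
```

drive_tool:
  steps:
    - {"delta_pos": [0,0.0012,0.003],"roll": 0,"claw": 255}
    - {"delta_pos": [0,0,0.003],"roll": 0,"claw": 255}
    - {"delta_pos": [0,0,0.003],"roll": 0,"claw": 255}
    - {"delta_pos": [0,0,0.002],"roll": 0,"claw": 255}
    - {"delta_pos": [0,0,0],"roll": 0,"claw": 255}

```text
time: 26.6
position: [457.8, -153.7, 16.8]
orientation: [3.141, -0.001, 3.091]
force: [0.1, -0.4, -0.2]
grip_width: 60.1
finger_force: 65.9
```

drive_tool:
  steps:
    - {"delta_pos": [0,0,0.001],"roll": 0,"claw": 255}
    - {"delta_pos": [0,0,0],"roll": 0,"claw": 30}
    - {"delta_pos": [0,0,0],"roll": 0,"claw": 20}
    - {"delta_pos": [0,0,0],"roll": 0,"claw": 20}
    - {"delta_pos": [0,0,-0.04],"roll": 0,"claw": 20}
    - {"delta_pos": [0,0,-0.045],"roll": 0,"claw": 0}
    - {"delta_pos": [0,0,-0.045],"roll": 0,"claw": 0}
    - {"delta_pos": [0,0,-0.045],"roll": 0,"claw": 0}
    - {"delta_pos": [0,0,0],"roll": 0,"claw": 0}
    - {"delta_pos": [0,0,0],"roll": 0,"claw": 0}
    - {"delta_pos": [0,0,0],"roll": 0,"claw": 0}

```text
time: 27.7
position: [457.0, -153.7, 190.1]
orientation: [3.141, -0.003, 3.091]
force: [0.0, -0.2, -0.3]
grip_width: 85.6
finger_force: 0.0
```

```bash
python3 - <<'E'
from h import *
s,c,W=look(None,[])
print(s['position'],s['time'])
rects(W,30,(390,540,-210,-100),4,300);rects(W,8,(380,540,-210,180),3,100);rects(W,53,(390,540,-20,80),5,300)
plan([(470,-395,230,87,0)])
E
```

```text
[ 457.00733815 -153.72647749  190.0699309 ] 27.7
z 30 n 3783 uv [279. 193.] c [ 457.1 -154.4] size [62.2 61. ] ang 87.1 mean [ 456.  -154.3   30.1]
z 8 n 6249 uv [530. 188.] c [469.2 109.4] size [ 61.9 124.5] ang 88.5 mean [469.6 108.7   8.5]
z 8 n 3347 uv [370. 189.] c [461.8 -59.3] size [67.7 68.3] ang 87.3 mean [460.9 -59.1   8.7]
z 53 n 4627 uv [474. 197.] c [466.8  24.6] size [46.6 85.2] ang 87.1 mean [464.8  23.3  52.9]
[{"delta_pos":[-0.002,-0.022,-0.004],"roll":0.143,"claw":0},{"delta_pos":[-0.006,-0.021,-0.003],"roll":0.143,"claw":0},{"delta_pos":[-0.008,-0.02,-0.004],"roll":0.143,"claw":0},{"delta_pos":[-0.011,-0.019,-0.004],"roll":0.143,"claw":0},{"delta_pos":[-0.014,-0.017,-0.003],"roll":0.143,"claw":0},{"delta_pos":[-0.016,-0.015,-0.004],"roll":0.143,"claw":0},{"delta_pos":[-0.018,-0.013,-0.004],"roll":0.143,"claw":0},{"delta_pos":[-0.02,-0.01,-0.003],"roll":0.143,"claw":0},{"delta_pos":[-0.021,-0.007,-0.004],"roll":0.142,"claw":0},{"delta_pos":[-0.021,-0.004,-0.004],"roll":0.143,"claw":0},{"delta_pos":[-0.022,-0,-0.003],"roll":0.143,"claw":0}]
[ 470.3 -394.7  229.7] 87.0
```

Square seated (top at 30). Now the round one.

drive_tool:
  steps:
    - {"delta_pos": [-0.002,-0.022,-0.004],"roll": 0.143,"claw": 0}
    - {"delta_pos": [-0.006,-0.021,-0.003],"roll": 0.143,"claw": 0}
    - {"delta_pos": [-0.008,-0.02,-0.004],"roll": 0.143,"claw": 0}
    - {"delta_pos": [-0.011,-0.019,-0.004],"roll": 0.143,"claw": 0}
    - {"delta_pos": [-0.014,-0.017,-0.003],"roll": 0.143,"claw": 0}
    - {"delta_pos": [-0.016,-0.015,-0.004],"roll": 0.143,"claw": 0}
    - {"delta_pos": [-0.018,-0.013,-0.004],"roll": 0.143,"claw": 0}
    - {"delta_pos": [-0.02,-0.01,-0.003],"roll": 0.143,"claw": 0}
    - {"delta_pos": [-0.021,-0.007,-0.004],"roll": 0.142,"claw": 0}
    - {"delta_pos": [-0.021,-0.004,-0.004],"roll": 0.143,"claw": 0}
    - {"delta_pos": [-0.022,0,-0.003],"roll": 0.143,"claw": 0}
    - {"delta_pos": [0,0,0],"roll": 0,"claw": 0}

```text
time: 28.95
position: [469.7, -398.5, 228.8]
orientation: [-3.138, 0.001, 1.513]
force: [-0.3, -0.4, -0.2]
grip_width: 85.4
finger_force: 0.0
```

drive_tool:
  steps:
    - {"delta_pos": [0,0,0],"roll": 0,"claw": 0}
    - {"delta_pos": [0,0,0],"roll": 0,"claw": 0}

```text
time: 29.15
position: [471.7, -392.8, 230.1]
orientation: [-3.14, -0.003, 1.522]
force: [0.7, 0.7, -0.5]
grip_width: 85.1
finger_force: 0.0
```

```bash
python3 - <<'E'
from h import *
s,c,W=look(None,[('blank_round_mid',22),('switch_tip',100),('blank_long_mid',18)])
np.save('w9.npy',W)
print(s['position'],np.degrees(s['orientation']),s['time'])
rects(W,22,(380,540,-500,-340),4,300)
m=(W[...,0]>500)&(W[...,0]<650)&(W[...,1]<-320)&(W[...,1]>-430)&(W[...,2]>75)&(W[...,2]<130)
if m.any(): print(m.sum(),W[m].mean(0),W[m].min(0),W[m].max(0))
plan([(472,-426,90,87,0),(472,-426,4,87,0,3)])
E
```

```text
blank_round_mid [(array([281., 207.]), 0.81, array([ 471.8, -419.5]))]
switch_tip [(array([367., 172.]), 0.68, array([ 548.9, -371.1]))]
blank_long_mid []
[ 471.74571777 -392.79988471  230.13052217] [-1.79908502e+02 -1.50262872e-01  8.72240768e+01] 29.15
z 22 n 2415 uv [282. 209.] c [ 472.5 -421.6] size [64. 64.] ang 88.4 mean [ 472.6 -421.2   22.3]
687 [ 551.05647924 -371.37518989  101.22358804] [ 540.07084231 -385.25891213   89.54926063] [ 564.88345472 -360.09110432  106.89998449]
[{"delta_pos":[-0.008,0,0.035],"roll":0.001,"claw":0},{"delta_pos":[-0.008,0.001,0.036],"roll":0,"claw":0},{"delta_pos":[-0.008,0,0.035],"roll":0.001,"claw":0},{"delta_pos":[-0.008,0.001,0.035],"roll":0,"claw":0},{"delta_pos":[-0,-0,0.029],"roll":0,"claw":0},{"delta_pos":[-0,-0,0.029],"roll":0,"claw":0},{"delta_pos":[-0,-0,0.028],"roll":0,"claw":0}]
[ 472.2 -425.8    4.3] 87.0
```

drive_tool:
  steps:
    - {"delta_pos": [-0.007,0,0.035],"roll": 0,"claw": 0}
    - {"delta_pos": [-0.007,0.001,0.036],"roll": 0,"claw": 0}
    - {"delta_pos": [-0.007,0,0.035],"roll": 0,"claw": 0}
    - {"delta_pos": [-0.007,0.001,0.035],"roll": 0,"claw": 0}
    - {"delta_pos": [0,0,0.029],"roll": 0,"claw": 0}
    - {"delta_pos": [0,0,0.029],"roll": 0,"claw": 0}
    - {"delta_pos": [0,0,0.028],"roll": 0,"claw": 0}
    - {"delta_pos": [0,0,0],"roll": 0,"claw": 0}
    - {"delta_pos": [0,0,0],"roll": 0,"claw": 80}
    - {"delta_pos": [0,0,0],"roll": 0,"claw": 160}
    - {"delta_pos": [0,0,0],"roll": 0,"claw": 255}
    - {"delta_pos": [0,0,0],"roll": 0,"claw": 255}
  force: 60

```text
time: 30.55
position: [473.8, -424.0, 6.8]
orientation: [3.138, 0.003, 1.519]
force: [-0.3, -0.0, 4.9]
grip_width: 63.6
finger_force: 66.2
```

drive_tool:
  steps:
    - {"delta_pos": [0,0,0],"roll": 0,"claw": 255}
    - {"delta_pos": [0,0,0],"roll": 0,"claw": 255}
    - {"delta_pos": [0,0,-0.04],"roll": 0,"claw": 255}
    - {"delta_pos": [0,0,-0.045],"roll": 0,"claw": 255}
    - {"delta_pos": [0,0,0],"roll": 0,"claw": 255}
    - {"delta_pos": [0,0,0],"roll": 0,"claw": 255}

```text
time: 31.15
position: [473.1, -423.6, 91.3]
orientation: [3.139, 0.003, 1.519]
force: [-0.4, 0.3, -1.6]
grip_width: 63.4
finger_force: 66.1
```

```bash
python3 - <<'E'
from h import *
s=sense();print(s['position'],s['grip_width'],s['finger_force'])
plan([(462,-60,90,87.4,255)])
E
```

```text
[ 473.0864699  -423.64485126   91.26106102] 63.441857766911966 66.09563112258911
[{"delta_pos":[0.04,-0.003,0],"roll":-0.001,"claw":255},{"delta_pos":[0.041,-0.004,0],"roll":-0,"claw":255},{"delta_pos":[0.04,-0.003,0],"roll":-0.001,"claw":255},{"delta_pos":[0.04,-0.003,0.001],"roll":-0.001,"claw":255},{"delta_pos":[0.04,-0.003,-0],"roll":-0.001,"claw":255},{"delta_pos":[0.041,-0.004,-0],"roll":-0,"claw":255},{"delta_pos":[0.04,-0.003,-0],"roll":-0.001,"claw":255},{"delta_pos":[0.04,-0.003,0],"roll":-0.001,"claw":255},{"delta_pos":[0.041,-0.003,0],"roll":-0.001,"claw":255}]
[462.  -59.7  90.3] 87.4
```

drive_tool:
  steps:
    - {"delta_pos": [0.04,-0.003,0],"roll": -0.001,"claw": 255}
    - {"delta_pos": [0.041,-0.004,0],"roll": 0,"claw": 255}
    - {"delta_pos": [0.04,-0.003,0],"roll": -0.001,"claw": 255}
    - {"delta_pos": [0.04,-0.003,0.001],"roll": -0.001,"claw": 255}
    - {"delta_pos": [0.04,-0.003,0],"roll": -0.001,"claw": 255}
    - {"delta_pos": [0.041,-0.004,0],"roll": 0,"claw": 255}
    - {"delta_pos": [0.04,-0.003,0],"roll": -0.001,"claw": 255}
    - {"delta_pos": [0.04,-0.003,0],"roll": -0.001,"claw": 255}
    - {"delta_pos": [0.041,-0.003,0.015],"roll": -0.001,"claw": 255}
    - {"delta_pos": [0,0,0.02],"roll": 0,"claw": 255}
    - {"delta_pos": [0,0,0.025],"roll": 0,"claw": 255}
    - {"delta_pos": [0,0,0],"roll": 0,"claw": 255}

```text
time: 32.35
position: [456.2, -58.3, 24.5]
orientation: [-3.131, -0.001, 1.527]
force: [0.0, -0.0, -0.4]
grip_width: 63.4
finger_force: 66.1
```

drive_tool:
  steps:
    - {"delta_pos": [0,0,0],"roll": 0,"claw": 255}
    - {"delta_pos": [0,0,0],"roll": 0,"claw": 255}
    - {"delta_pos": [0,0,0],"roll": 0,"claw": 255}

```text
time: 32.65
position: [461.9, -59.4, 29.3]
orientation: [3.14, 0.0, 1.525]
force: [0.1, -0.2, -0.4]
grip_width: 62.9
finger_force: 66.1
```

```bash
cat > hr.py <<'E'
from h import *
import sys
s,c,W=look(sys.argv[1],[]);p=s['position']
np.save('w10.npy',W)
print(p,np.degrees(s['orientation']),s['force'],s['grip_width'])
for q in [(8,3,(420,505,-105,-15)),(53,5,(390,540,-20,80)),(8,3,(390,540,55,180)),(30,4,(400,520,-210,-105)),(p[2]-7+22,4,(415,510,-110,-10))]: rects(W,q[0],q[2],q[1],50)
# circle fits: floor crescent outer edge, held disc edge (side +y)
from scipy.optimize import least_squares
x,y,z=W[...,0],W[...,1],W[...,2]
m=(abs(z-(p[2]+15))<4)&(abs(x-p[0])<24)&(y>p[1]-40)&(y<p[1]+60)
P=W[m][:,:2]; 
# near edge per x bin
def edge(P,sgn=1):
    E=[]
    for b in np.arange(P[:,0].min(),P[:,0].max(),3):
        q=P[(P[:,0]>=b)&(P[:,0]<b+3)]
        if len(q)>5: E.append([q[:,0].mean(),np.percentile(q[:,1],99)])
    return np.array(E)
for nm,PP,r in [('disc',P,33)]+[('floor',W[(abs(z-8)<3)&(x>420)&(x<505)&(y>-62)&(y<-15)][:,:2],35)]:
    if len(PP)<30: print(nm,'few');continue
    E=edge(PP); f=least_squares(lambda a:np.hypot(E[:,0]-a[0],E[:,1]-a[1])-r,[462,-62],loss='soft_l1');print(nm,f.x.round(1),'res',np.abs(f.fun).max().round(1),len(E))
E
python3 hr.py w10.png
```

```text
[461.93087258 -59.35576781  29.25842705] [1.79881513e+02 1.78091710e-02 8.73750783e+01] [ 0.13551181 -0.16166599 -0.36005422] 62.862790849353175
z 53 n 32579 uv [281.  66.] c [466.5  24.2] size [44.2 86. ] ang 87.3 mean [466.5  25.1  53.2]
z 44.258427051001505 n 15813 uv [279. 268.] c [462.6 -57.4] size [66.5 65.7] ang 41.2 mean [462.3 -55.7  44.7]
disc [462.3 -58.4] res 0.2 16
floor [460.5 -61. ] res 0.9 21
```

View pics/w10.png

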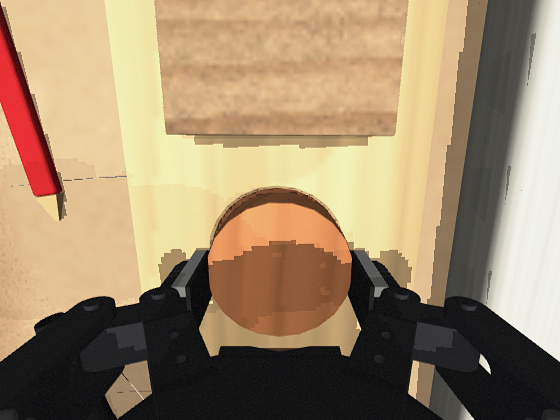

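The disc is at (279,268), nearly concentric with its recess, whose rim crescent shows at (279,190). I trim about 1 mm each way and lower.

drive_tool:
  steps:
    - {"delta_pos": [-0.001,-0.001,0.004],"roll": 0,"claw": 255}
    - {"delta_pos": [0,0,0.003],"roll": 0,"claw": 255}
    - {"delta_pos": [0,0,0.003],"roll": 0,"claw": 255}
    - {"delta_pos": [0,0,0.002],"roll": 0,"claw": 255}
    - {"delta_pos": [0,0,0],"roll": 0,"claw": 255}
    - {"delta_pos": [0,0,0],"roll": 0,"claw": 255}

```text
time: 33.3
position: [459.9, -59.8, 16.2]
orientation: [-3.141, -0.0, 1.526]
force: [-0.0, 0.2, -0.7]
grip_width: 63.6
finger_force: 66.1
```

In. Release and check.

drive_tool:
  steps:
    - {"delta_pos": [0,0,0.001],"roll": 0,"claw": 255}
    - {"delta_pos": [0,0,0],"roll": 0,"claw": 30}
    - {"delta_pos": [0,0,0],"roll": 0,"claw": 20}
    - {"delta_pos": [0,0,0],"roll": 0,"claw": 20}
    - {"delta_pos": [0,0,-0.04],"roll": 0,"claw": 20}
    - {"delta_pos": [0,0,-0.045],"roll": 0,"claw": 0}
    - {"delta_pos": [0,0,-0.045],"roll": 0,"claw": 0}
    - {"delta_pos": [0,0,-0.045],"roll": 0,"claw": 0}
    - {"delta_pos": [0,0,0],"roll": 0,"claw": 0}
    - {"delta_pos": [0,0,0],"roll": 0,"claw": 0}
    - {"delta_pos": [0,0,0],"roll": 0,"claw": 0}

```text
time: 34.4
position: [458.8, -59.9, 189.0]
orientation: [-3.139, -0.0, 1.526]
force: [0.7, -0.6, 0.4]
grip_width: 85.4
finger_force: 0.0
```

```bash
python3 - <<'E'
from h import *
s,c,W=look(None,[])
print(s['position'],s['time'])
rects(W,30,(390,540,-210,0),4,300);rects(W,8,(380,540,-210,180),3,100);rects(W,53,(390,540,-20,80),5,300)
c=camera('top');save('top1.png',c);Wt=cloud(c)
for n,z in [('saucepan_tip',111),('skillet_tip',92),('skillet_base',56),('saucepan_base',56),('switch_tip',100),('blank_long_mid',18)]:
    print(n,[(np.round(q['uv']),round(q['score'],2),np.round(ray_z(c,q['uv'],z))[:2]) for q in spot_point('top',n)[:2]])
W9=np.load('w9.npy');m=(W9[...,0]>530)&(W9[...,0]<660)&(W9[...,1]<-330)&(W9[...,1]>-420)&(W9[...,2]>15)
for lo in range(15,115,10):
    q=W9[m&(W9[...,2]>=lo)&(W9[...,2]<lo+10)]
    if len(q)>5: print(lo,len(q),np.percentile(q[:,0],[3,50,97]).round(),np.percentile(q[:,1],[3,50,97]).round())
plan([(500,-371,170,90,255)])
E
```

```text
[458.78481365 -59.89533489 189.01210136] 34.4
z 30 n 3397 uv [281. 191.] c [460.1 -58.6] size [64.3 65.2] ang 86.9 mean [460.2 -57.9  30.2]
z 30 n 3108 uv [282. 276.] c [ 457.1 -151.6] size [61.9 61.9] ang 86.8 mean [ 457.  -149.8   30.2]
z 8 n 6060 uv [282.  22.] c [467.8  95.6] size [ 37.  124.6] ang 87.3 mean [467.9  95.9   8.7]
z 53 n 5665 uv [284. 100.] c [466.3  24.6] size [44.9 85.3] ang 87.4 mean [466.1  24.8  53.2]
saucepan_tip [(array([337., 191.]), 0.61, array([ 618., -184.])), (array([278., 186.]), 0.6, array([638.,  13.]))]
skillet_tip [(array([293., 187.]), 0.68, array([638., -38.])), (array([285., 186.]), 0.57, array([642., -12.]))]
skillet_base []
saucepan_base [(array([235., 186.]), 0.88, array([651., 164.])), (array([305., 186.]), 0.73, array([647., -80.]))]
switch_tip [(array([289., 161.]), 0.56, array([725., -27.])), (array([396., 211.]), 0.46, array([ 550., -381.]))]
blank_long_mid []
15 930 [556. 598. 624.] [-397. -363. -348.]
25 1175 [560. 597. 622.] [-394. -365. -351.]
35 131 [583. 590. 595.] [-387. -371. -359.]
45 20 [576. 580. 583.] [-375. -370. -368.]
55 10 [575. 576. 578.] [-373. -370. -368.]
85 44 [540. 543. 556.] [-381. -367. -360.]
95 568 [542. 551. 563.] [-383. -371. -361.]
105 75 [549. 552. 557.] [-378. -372. -368.]
[{"delta_pos":[-0.044,0.008,0.003],"roll":-0.006,"claw":255},{"delta_pos":[-0.044,0.007,0.003],"roll":-0.007,"claw":255},{"delta_pos":[-0.045,0.007,0.002],"roll":-0.006,"claw":255},{"delta_pos":[-0.044,0.007,0.003],"roll":-0.007,"claw":255},{"delta_pos":[-0.044,0.007,0.003],"roll":-0.006,"claw":255},{"delta_pos":[-0.045,0.006,0.003],"roll":-0.006,"claw":255},{"delta_pos":[-0.044,0.006,0.003],"roll":-0.007,"claw":255}]
[ 499.7 -371.   169.8] 90.0
```

All three blanks are seated and the long one is absent. Now the lever: the knob is at about (552,-371,101) and the pivot is near x = 590.

drive_tool:
  steps:
    - {"delta_pos": [-0.044,0.008,0.003],"roll": -0.006,"claw": 255}
    - {"delta_pos": [-0.044,0.007,0.003],"roll": -0.007,"claw": 255}
    - {"delta_pos": [-0.045,0.007,0.002],"roll": -0.006,"claw": 255}
    - {"delta_pos": [-0.044,0.007,0.003],"roll": -0.007,"claw": 255}
    - {"delta_pos": [-0.044,0.007,0.003],"roll": -0.006,"claw": 255}
    - {"delta_pos": [-0.045,0.006,0.003],"roll": -0.006,"claw": 255}
    - {"delta_pos": [-0.044,0.006,0.003],"roll": -0.007,"claw": 255}
    - {"delta_pos": [0,0,0],"roll": 0,"claw": 255}
    - {"delta_pos": [0,0,0.04],"roll": 0,"claw": 255}
    - {"delta_pos": [0,0,0.045],"roll": 0,"claw": 255}
    - {"delta_pos": [0,0,0],"roll": 0,"claw": 255}

```text
time: 35.9
position: [494.6, -367.6, 78.2]
orientation: [-3.129, -0.009, 1.571]
force: [-1.5, 0.0, -0.8]
grip_width: 0.1
finger_force: 0.0
```

drive_tool:
  steps:
    - {"delta_pos": [0,0.015,0],"roll": 0,"claw": 255}
    - {"delta_pos": [0,0.015,0],"roll": 0,"claw": 255}
    - {"delta_pos": [0,0.015,0],"roll": 0,"claw": 255}
    - {"delta_pos": [0,0.015,0],"roll": 0,"claw": 255}
    - {"delta_pos": [0,0.015,0],"roll": 0,"claw": 255}
    - {"delta_pos": [0,0.01,0],"roll": 0,"claw": 255}

```text
time: 36.5
position: [586.6, -371.1, 87.9]
orientation: [3.139, 0.001, 1.571]
force: [-0.6, -0.1, -1.0]
grip_width: -0.1
finger_force: 0.4
```

drive_tool:
  steps:
    - {"delta_pos": [0,0.01,0],"roll": 0,"claw": 255}
    - {"delta_pos": [0,0.01,0],"roll": 0,"claw": 255}
    - {"delta_pos": [0,0.006,0],"roll": 0,"claw": 255}
    - {"delta_pos": [0,0,0],"roll": 0,"claw": 255}

```text
time: 36.9
position: [605.2, -371.3, 87.4]
orientation: [-3.128, -0.001, 1.57]
force: [-13.6, 3.1, 8.3]
grip_width: 0.2
finger_force: 7.5
```

```bash
cat > hl.py <<'E'
from h import *
c=camera('top');W=cloud(c);s=sense();print(s['force'],s['position'])
c=camera('side');save('side1.png',c)
E
python3 hl.py; python3 -c "
import cv2
a=cv2.imread('pics/side1.png');cv2.imwrite('pics/s1c.png',cv2.resize(a[120:280,180:400],(800,582),interpolation=cv2.INTER_CUBIC))"
```

```text
[-12.98273895   1.94419212   7.03896345] [ 605.11804244 -371.27152145   87.42473567]
```

View pics/s1c.png

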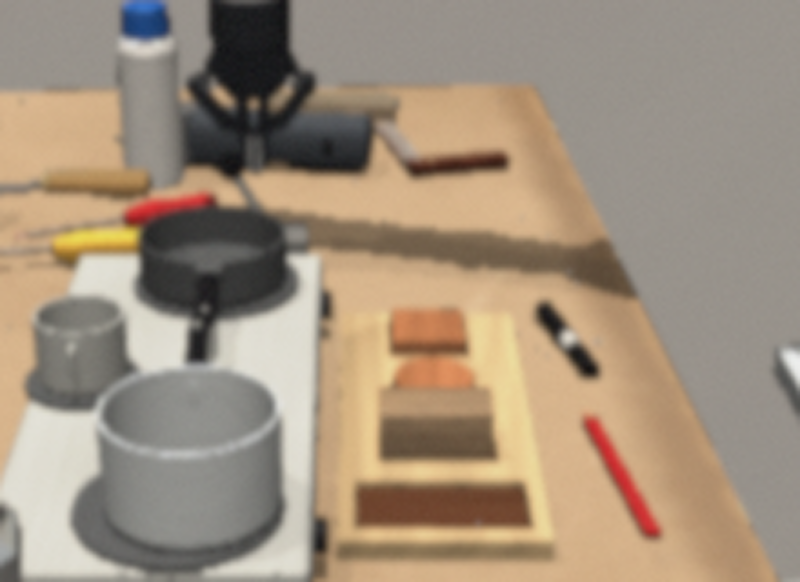

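The picture shows the fingers behind the knob at (232,165), with the lever leaning away. The blanks are in the board and both handles point inward. One more small push, then back off and measure the lever.

drive_tool:
  steps:
    - {"delta_pos": [0,0.004,0],"roll": 0,"claw": 255}
    - {"delta_pos": [0,0.002,0],"roll": 0,"claw": 255}
    - {"delta_pos": [0,0,0],"roll": 0,"claw": 255}

```text
time: 37.3
position: [605.5, -371.3, 87.3]
orientation: [-3.117, -0.003, 1.568]
force: [-22.7, 5.0, 13.9]
grip_width: -0.3
finger_force: 13.2
```

drive_tool:
  steps:
    - {"delta_pos": [0,-0.03,0],"roll": 0,"claw": 255}
    - {"delta_pos": [0,-0.045,0],"roll": 0,"claw": 255}
    - {"delta_pos": [0,-0.045,-0.02],"roll": 0,"claw": 255}
    - {"delta_pos": [0,0,-0.045],"roll": 0,"claw": 255}
    - {"delta_pos": [0,0,-0.045],"roll": 0,"claw": 255}
    - {"delta_pos": [0,-0.02,-0.02],"roll": 0,"claw": 255}
    - {"delta_pos": [0,0,0],"roll": 0,"claw": 255}
    - {"delta_pos": [0,0,0],"roll": 0,"claw": 255}

```text
time: 38.1
position: [477.4, -371.2, 217.4]
orientation: [3.139, 0.002, 1.571]
force: [0.4, -0.3, 0.1]
grip_width: -0.4
finger_force: 0.0
```

```bash
python3 - <<'E'
from h import *
s,c,W9=look(None,[('switch_tip',100)])
print(s['position'],s['time'])
ct=camera('top');Wt=cloud(ct);save('top2.png',ct)
for W in (W9,Wt):
  m=(W[...,0]>530)&(W[...,0]<680)&(W[...,1]<-340)&(W[...,1]>-410)&(W[...,2]>70)&(W[...,2]<130)
  print(m.sum(),W[m].mean(0),W[m].min(0),W[m].max(0)) if m.any() else print('none')
for n,z,b in [('sq',30,(400,520,-200,-110)),('rd',30,(400,520,-105,-15)),('sh',53,(400,540,-10,70))]: rects(Wt,z,b,6,30)
E
```

```text
switch_tip [(array([451., 205.]), 0.74, array([ 624.4, -372.6]))]
[ 477.42741338 -371.24526177  217.38419775] 38.1
931 [ 623.67623706 -370.9986715    95.97505877] [ 610.21190989 -384.4052447    70.04359358] [ 638.97927375 -359.89103621  106.03342136]
52 [ 625.6387428  -369.20688515   98.50060099] [ 610.7784744  -382.9750215    74.81188966] [ 639.32933581 -359.85714053  110.84807691]
z 30 n 68 uv [324. 237.] c [ 471.7 -146.1] size [31.9 25.1] ang 0.4 mean [ 471.3 -145.9   30.2]
z 30 n 36 uv [302. 240.] c [462.3 -65.6] size [17.7 17.8] ang 89.3 mean [462.3 -65.6  30.1]
z 53 n 52 uv [274. 229.] c [497.   31.1] size [24.3 25. ] ang 89.3 mean [497.8  30.   53.1]
```

```bash
python3 -c "
from rig import finish_job; print(finish_job())"
```

```text
the job is handed in; nothing more can be done
None
```

The job is handed in, but no verdict came back: both pan handles point inward, the short, square and round blanks sit on their recess floors (I found no long blank), and the lever is pushed to its stop.

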